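# Pack glaze test tiles into the pinned carrier

## Robot

A 6-joint arm with a two-finger parallel gripper is mounted at the origin on a cart in front of the work surface, level with it; the furniture and walls round the work are solid. World frame = base frame: x ahead of the robot, y to its left, z up, the work surface at z = 0. Lengths are in m, angles in rad, forces in N, time in s.
With the tool pointing down it reaches from about 0.4 to 0.825 m from the base axis. Payload 7 kg.
Tool frame: the origin (TCP) lies at the very end of the fingers, on their centre line; the grasp point (between the pads) lies 19 mm behind it; z points along the fingers, y is the line along which they close (so a half turn about z gives the same grasp; the last joint's range is limited). The gripper opens to 88 mm and grips with 3 to 60 N. Pads are 19 mm wide; open, the fingers measure 130 mm over their backs; the gripper's body (78 mm by 193 mm) begins 47 mm behind the grasp point.
Start: joints at [-0.865, 0.359, 0.012, 0, -1.224, -0.288], TCP at [0.274, -0.617, 0.204] pointing down, gripper open.
Joint ranges: [-3.07, 3.07], [-1.43, 2.12], [-1.02, 1.25], [-3.03, 1.67], [-3.05, -0], [-3.03, 3.03]. Speed limits (rad/s): [2.39, 2.39, 3.01, 3.14, 3.14, 3.14].

## Interface

Orientations are given as [roll, pitch, yaw] about the fixed x, y, z axes, in that order (R = Rz(yaw) Ry(pitch) Rx(roll)).
In Python, from station import arm gives the robot as it stands. The module is installed in compiled form; this text tells all that it offers.
- The arm moves only by the shell command python3 -m crank 'ROWS' [FORCE]. ROWS is JSON, a list of rows, each an object of numbers: "dx", "dy", "dz": the shift along the world's x, y, z in m; "twist": the turn about the world's z in degrees; "grip": the opening, from -1 (shut) to 1 (fully open). A call has exactly 5 rows; each row is the pose to reach, as a shift and turn from the pose commanded when the call began; what a row does not reach only later rows make up. A row lasts 1/12 s, in which the tool goes at most 41.7 mm and 7.16 degrees, less where a joint would pass 70% of its speed; a pose out of reach is approached as far as the arm can. A call with a gripper value outside its range is refused whole. The fingers move at their own pace and stop on an object; FORCE is the grip in N (left out, the last holds). Time passes only in rows, so rows that repeat a pose let the fingers close, or fill a call up. It gives the time, the measured TCP pose, the force, the opening and the grip force at its end, in the units of the state.
- arm.get_state(): the state, without advancing time (a new reading comes with each control period).
- arm.grab_frame(name): name is "scene" or "top"; returns the picture (400x640x3 uint8, red, green, blue); there is no depth.
- arm.get_calibration(name): a dict with "fx", "fy", "cx", "cy" (pixels), "cam_to_world" (4x4, takes a point from camera to world coordinates). Camera axes: x right, y down, z forward; pixel columns grow to the right and rows downward; lengths in m; the calibration is good to about 2 mm. A picture is of the moment at which its call begins. get_calibration takes no time and is no camera call.
- arm.job_done(): hands the job in; it is judged then, once.
The state is a dict: "t": time; "q": joint angles; "qd": joint speeds; "joint_efforts": joint torques, N m; "eef_pos": TCP position; "ee_rot": TCP orientation; "force": force on the tool from outside, world axes, zero at the start; "moment": the same for the moment, N m; "width": finger opening in m; "gripper_force": force on a finger pad.
Only numpy, scipy, OpenCV 4.12 (cv2) and the standard library are available. Lean on these libraries where they do the work, as an engineer would, in place of code of your own. Each camera call takes 0.05 s, during which the arm holds its last target. There are 200 camera calls.

## Task

Pack the glaze test tiles that lie loose on the bench into the wooden tile carrier for transport: swing the keeper bar out of the way, lay every tile flat in a pocket of its own with the face that is now up still up, then lower the cover plate over the two locating pins until it rests flush, and swing the keeper bar shut across it until it clicks home in its detent. Leave the other things on the bench where they stand.

Things in the scene. Friction and masses are not known exactly. Their poses are not given: they have to be found in the camera images.
- carrier: Fixed brown wooden carrier, 100 mm (x) by 250 mm (y), base 10 mm thick; origin at the centre of its underside on the bench, z up, -x side to the robot. Five pockets in a row along y, divided by low walls (4 mm thick, tops at z = 16 mm). At both ends a raised block (|y| from 93 to 125 mm, top at z = 22 mm) bears a locating pin; the cover rests on the two blocks.
- cover: Loose plywood plate, 90 (x) by 250 (y) by 9 mm, about 0.3 kg, starts flat on the bench; origin at the centre of its underside. Two 12.5 mm holes at x = 0, y = +-109 mm. On top in the middle a dark wooden grip block, 14 mm thick (x), 44 mm long (y), z = 9 to 35 mm. Fits the carrier either way round; seated, its origin is 22 mm above the carrier's.
- keeper (a joint): Hinge of the keeper bar, vertical axis at x = +60, y = -45 mm in the carrier's frame. 0 = shut, bar along the carrier's x; opens counterclockwise from above, free end to the carrier's -y end, to 1.9 rad; above 1.5 clear of pockets and cover. Starts part open, stays where left (0.05 N m). Near 0.06 rad it rides over a spring dome (2 to 3 N at the knob), then snaps to 0.
- keeper_knob (a point): Middle of the top of the upright black round knob at the free end of the keeper bar, 115 mm from the hinge axis. Knob 16 mm in diameter (20 mm rim at its top), from z = 41 to 67 mm above the bench. The bar is 16 mm wide, z = 35 to 41 mm.
- pin_0 (a point): Top of the upright steel locating pin, 10 mm diameter with chamfered top, 33.5 mm above the bench, at x = 0, y = -109 mm in the carrier's frame.
- pin_1 (a point): Top of the upright steel locating pin, 10 mm diameter with chamfered top, 33.5 mm above the bench, at x = 0, y = 109 mm in the carrier's frame.
- tile_0: Glazed test tile, 30 mm (x) by 45 mm (y) by 8.5 mm thick, origin at the centre of its underside; lies flat on the bench at the start (the part of the bench behind x = 0.58 m is 6 mm lower). Not every tile is there in every start (then it has no pose).
- tile_1: Glazed test tile, 30 mm (x) by 45 mm (y) by 8.5 mm thick, origin at the centre of its underside; lies flat on the bench at the start (the part of the bench behind x = 0.58 m is 6 mm lower). Not every tile is there in every start (then it has no pose).
- tile_2: Glazed test tile, 30 mm (x) by 45 mm (y) by 8.5 mm thick, origin at the centre of its underside; lies flat on the bench at the start (the part of the bench behind x = 0.58 m is 6 mm lower). Not every tile is there in every start (then it has no pose).
- tile_3: Glazed test tile, 30 mm (x) by 45 mm (y) by 8.5 mm thick, origin at the centre of its underside; lies flat on the bench at the start (the part of the bench behind x = 0.58 m is 6 mm lower). Not every tile is there in every start (then it has no pose).
- tile_4: Glazed test tile, 30 mm (x) by 45 mm (y) by 8.5 mm thick, origin at the centre of its underside; lies flat on the bench at the start (the part of the bench behind x = 0.58 m is 6 mm lower). Not every tile is there in every start (then it has no pose).
- pocket_0 (a point): Centre of the floor of pocket 0 of the carrier (y = -76 mm in the carrier's frame), 10 mm above the bench. Pocket 34 mm wide along the carrier's y, 49 mm long along its x: a tile's 45 mm length goes along the carrier's x. The two x ends are open for fingers but for corner lugs (28 mm free between them).
- pocket_1 (a point): Centre of the floor of pocket 1 of the carrier (y = -38 mm in the carrier's frame), 10 mm above the bench. Pocket 34 mm wide along the carrier's y, 49 mm long along its x: a tile's 45 mm length goes along the carrier's x. The two x ends are open for fingers but for corner lugs (28 mm free between them).
- pocket_2 (a point): Centre of the floor of pocket 2 of the carrier (y = 0 mm in the carrier's frame), 10 mm above the bench. Pocket 34 mm wide along the carrier's y, 49 mm long along its x: a tile's 45 mm length goes along the carrier's x. The two x ends are open for fingers but for corner lugs (28 mm free between them).
- pocket_3 (a point): Centre of the floor of pocket 3 of the carrier (y = 38 mm in the carrier's frame), 10 mm above the bench. Pocket 34 mm wide along the carrier's y, 49 mm long along its x: a tile's 45 mm length goes along the carrier's x. The two x ends are open for fingers but for corner lugs (28 mm free between them).
- pocket_4 (a point): Centre of the floor of pocket 4 of the carrier (y = 76 mm in the carrier's frame), 10 mm above the bench. Pocket 34 mm wide along the carrier's y, 49 mm long along its x: a tile's 45 mm length goes along the carrier's x. The two x ends are open for fingers but for corner lugs (28 mm free between them).
- stamp: Bystander: white plaster stamp, 28 mm wide, 47 mm tall; origin under it.
- small_cutter: Bystander: brass-coloured ring cutter, 40 mm wide, 22 mm tall; origin under it.
- glaze_pot: Bystander: glaze pot with white lid, 49 mm wide, 51 mm tall; origin under it.

How it is judged:
On the way, in this order (a step that is already met when the one before it is completed fails the run):
1. every tile lies flat in a pocket of the carrier (x of tile_0 in the frame of carrier between -0.006 and 0.006 m and y of tile_0 in the frame of carrier between -0.09 and 0.09 m and z of tile_0 in the frame of carrier between 0.006 and 0.0125 m and angle between each of tile_0, tile_1, tile_2, tile_3, tile_4's own z axis and vertical below 0.1 rad and angle between the y axis of each of tile_0, tile_1, tile_2, tile_3, tile_4 and the x axis of carrier, either way round below 0.25 rad and x of tile_1 in the frame of carrier between -0.006 and 0.006 m and y of tile_1 in the frame of carrier between -0.09 and 0.09 m and z of tile_1 in the frame of carrier between 0.006 and 0.0125 m and x of tile_2 in the frame of carrier between -0.006 and 0.006 m and y of tile_2 in the frame of carrier between -0.09 and 0.09 m and z of tile_2 in the frame of carrier between 0.006 and 0.0125 m and x of tile_3 in the frame of carrier between -0.006 and 0.006 m and y of tile_3 in the frame of carrier between -0.09 and 0.09 m and z of tile_3 in the frame of carrier between 0.006 and 0.0125 m and x of tile_4 in the frame of carrier between -0.006 and 0.006 m and y of tile_4 in the frame of carrier between -0.09 and 0.09 m and z of tile_4 in the frame of carrier between 0.006 and 0.0125 m), for 0.2 s.
2. the cover rests flush on the carrier over both pins, with the keeper still open (horizontal distance between cover and carrier below 0.005 m and z of cover in the frame of carrier between 0.019 and 0.024 m and angle between cover's own z axis and vertical below 0.03 rad and angle between the y axis of cover and the y axis of carrier, either way round below 0.04 rad and value of joint keeper above 0.3 rad), for 0.2 s.
At the end, for the whole second after the job is handed in: Every tile present lies flat, face up, in a pocket (underside within 2.5 mm of the floor, 6 mm of the centre line); the cover is flush over both pins (within 2 mm of its seat, level within 0.03 rad); the keeper is shut in its detent (below 0.04 rad); all at rest (all of step 1 and horizontal distance between cover and carrier below 0.005 m and z of cover in the frame of carrier between 0.019 and 0.024 m and angle between cover's own z axis and vertical below 0.03 rad and angle between the y axis of cover and the y axis of carrier, either way round below 0.04 rad and value of joint keeper below 0.04 rad and linear speed of cover below 0.02 m/s); the robot touches nothing.
It fails at once if the stamp is pushed more than 3 cm from its place or tipped (distance of stamp from where it was at the start of the episode above 0.03 m or angle between stamp's own z axis and vertical above 0.6 rad).
It fails at once if the small cutter is pushed more than 3 cm from its place or tipped (distance of small_cutter from where it was at the start of the episode above 0.03 m or angle between small_cutter's own z axis and vertical above 0.6 rad).
It fails at once if the glaze pot is pushed more than 3 cm from its place or tipped (distance of glaze_pot from where it was at the start of the episode above 0.03 m or angle between glaze_pot's own z axis and vertical above 0.6 rad).
Of tile_0, tile_1, tile_2, tile_3, tile_4 only 3 to 5 are there at a start; the rules pass over those that are not, and their reading is None.
At some moment in a run one of tile_0, tile_1, tile_2, tile_3, tile_4, cover may be knocked a few centimetres aside while the robot is not near it.
Once in a run the grip may slacken for a moment while it holds something.
It also fails if it takes over 210 s, if anything falls off the work surface, if the arm or the gripper's body presses on something with over 40 N, if the wrist force passes 120 N, or if a joint passes its speed limit or range.

## Working session

There is one attempt and no reset: what is moved stays moved. The work goes in short steps, Python scripts to look and compute and a shell command to move; the robot and the scene stay as the last step left them, time stands still between calls to the robot, and variables do not carry over. Pictures are saved under pics/ and viewed, at most 16 in all, crops included, and the job is handed in when it is done.

```bash
mkdir -p pics; python3 - <<'E'
from station import arm
import cv2
for n in("scene","top"):
    f=arm.grab_frame(n); cv2.imwrite(f"pics/{n}0.png",f[:,:,::-1]); c=arm.get_calibration(n); print(n,c["fx"],c["cx"],c["cy"],c["cam_to_world"])
print(arm.get_state())
E
```

```text
scene 391.2440780288195 316.9352468795858 196.12612772926462 [[-0.59141675 -0.42481202  0.68539111 -0.14992806]
 [-0.80630834  0.32171902 -0.49635041  0.55588305]
 [-0.00964773 -0.84618652 -0.53279949  0.62963087]
 [ 0.          0.          0.          1.        ]]
top 505.6456379431657 320.68219100636486 201.89424158213572 [[ 0.02757469 -0.9855841   0.16692397  0.34114944]
 [-0.99953373 -0.02937572 -0.0083296   0.05206654]
 [ 0.01311303 -0.16661645 -0.98593459  1.47559117]
 [ 0.          0.          0.          1.        ]]
{'t': 0.1, 'q': array([-8.64927921e-01,  3.59301075e-01,  1.11487440e-02, -3.00022005e-04,
       -1.22408241e+00, -2.88077975e-01]), 'qd': array([-0.00084124, -0.0018886 ,  0.00218498,  0.00173125, -0.00102744,
       -0.0007307 ]), 'joint_efforts': array([-1.88833433e-04, -5.84163308e+01,  2.93753600e+01,  7.01551706e+00,
        1.01908366e-02, -4.38563711e-05]), 'eef_pos': array([ 0.27364382, -0.61653483,  0.20272635]), 'ee_rot': array([ 3.14013337e+00, -1.38272021e-04, -2.72390428e+00]), 'force': array([-0.01194373, -0.35387968, -0.26168361]), 'moment': array([-0.01563583,  0.03274599,  0.0550819 ]), 'gripper_force': 0.0, 'width': 0.08801566559429452}
```

View pics/top0.png

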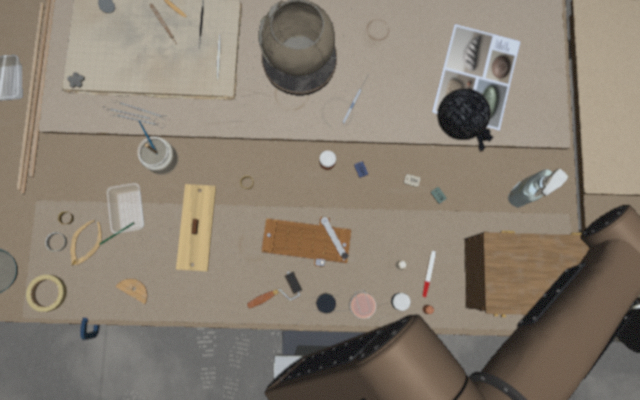

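View pics/scene0.png

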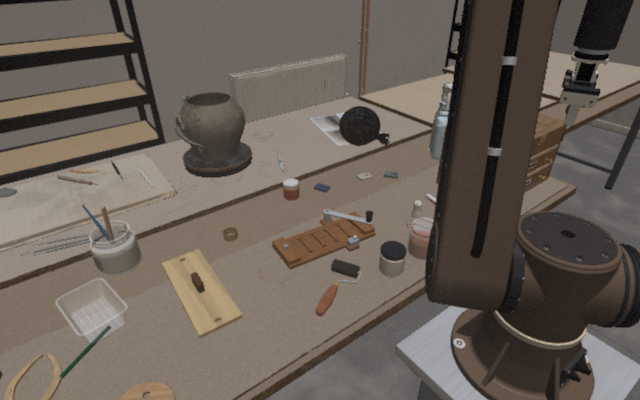

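Top view: carrier at (307,241), with keeper knob near (345,255). Cover is at (196,228). Three likely tiles are at (361,170), (412,180) and (438,195). Pot is at (328,159), ring at (247,183) and stamp at (402,265). I'll zoom in and measure.

```bash
cat > h.py <<'E'
from station import arm
import cv2, numpy as np
def px2w(n,uv,z):
    c=arm.get_calibration(n);T=np.array(c["cam_to_world"])
    uv=np.atleast_2d(np.array(uv,float))
    d=np.c_[(uv[:,0]-c["cx"])/c["fx"],(uv[:,1]-c["cy"])/c["fy"],np.ones(len(uv))]@T[:3,:3].T
    return T[:3,3]+d*((z-T[2,3])/d[:,2])[:,None]
def w2px(n,p):
    c=arm.get_calibration(n);T=np.array(c["cam_to_world"])
    q=(np.atleast_2d(p)-T[:3,3])@T[:3,:3]
    return np.c_[q[:,0]/q[:,2]*c["fx"]+c["cx"],q[:,1]/q[:,2]*c["fy"]+c["cy"]]
def crop(n,f,x0,y0,x1,y1,k,name):
    cv2.imwrite(f"pics/{name}.png",cv2.resize(f[y0:y1,x0:x1,::-1],None,fx=k,fy=k,interpolation=cv2.INTER_CUBIC))
def rect(n,m,z,off=(0,0)):
    """largest blob of mask -> world rect centre, long axis yaw deg, sizes"""
    cs,_=cv2.findContours(m.astype(np.uint8)*255,cv2.RETR_EXTERNAL,cv2.CHAIN_APPROX_NONE)
    c=max(cs,key=cv2.contourArea)[:,0].astype(float)
    w=px2w(n,c+np.array(off),z)[:,:2]
    (cx,cy),(a,b),t=cv2.minAreaRect((w*1000).astype(np.float32))
    if a<b:a,b,t=b,a,t+90
    return round(cx,1),round(cy,1),round((t+90)%180-90,1),round(a,1),round(b,1)
E
python3 - <<'E'
from h import *
f=arm.grab_frame("top")
crop("top",f,170,145,450,315,2.8,"t1")
f=arm.grab_frame("scene")
crop("scene",f,150,160,450,320,2.6,"s1")
E
```

```text
(no output)
```

View pics/t1.png

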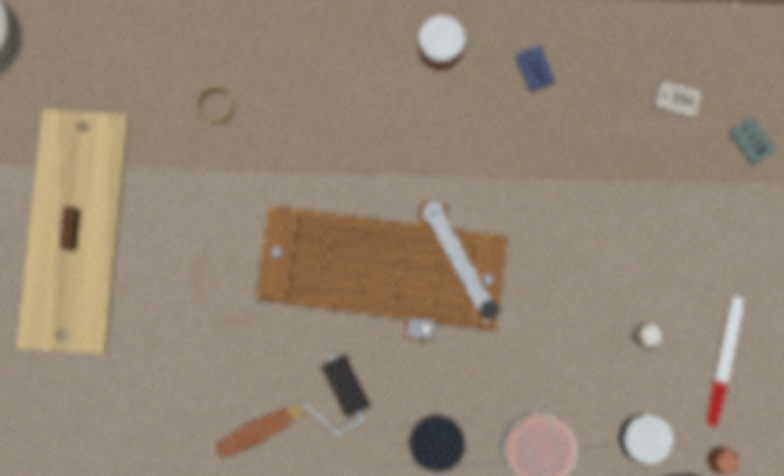

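View pics/s1.png

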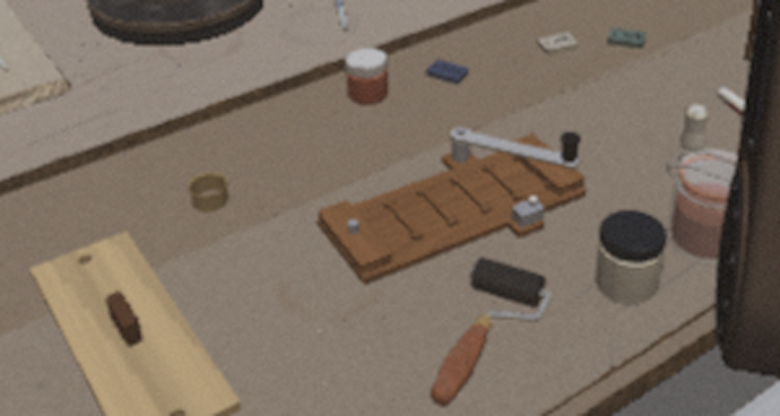

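Top crop: blue, white and green tiles at about (361,169), (412,180) and (438,195), all on the lower shelf. Pins at about (269,235) and (344,245), knob at (345,256), hinge at (324,220), cover hole centres at about (199,190) and (191,264).

```bash
cat > meas.py <<'E'
from h import *
def sharp(n,f,boxes):
    for name,(x0,y0,x1,y1),z in boxes:
        p=f[y0:y1,x0:x1].astype(float); bg=np.median(p.reshape(-1,3),0)
        d=np.linalg.norm(p-bg,axis=2); 
        m=cv2.resize(d,None,fx=6,fy=6,interpolation=cv2.INTER_CUBIC)
        m=m>m.max()*0.45
        cs,_=cv2.findContours(m.astype(np.uint8)*255,cv2.RETR_EXTERNAL,cv2.CHAIN_APPROX_NONE)
        c=max(cs,key=cv2.contourArea)[:,0].astype(float)
        w=px2w(n,(c+.5)/6-.5+[x0,y0],z)[:,:2]
        (cx,cy),(a,b),t=cv2.minAreaRect((w*1000).astype(np.float32))
        if a<b:a,b,t=b,a,t+90
        print(name,round(cx,1),round(cy,1),"yaw",round((t+90)%180-90,1),"size",round(a,1),round(b,1))
E
python3 - <<'E'
from meas import *
f=arm.grab_frame("top")
sharp("top",f,[("blue",(348,155,374,185),.0025),("white",(398,166,426,194),.0025),("green",(424,181,452,209),.0025),("stamp",(392,255,412,276),.047),("pot",(315,146,341,172),.045)])
hsv=cv2.cvtColor(f,cv2.COLOR_RGB2HSV)
# cover
s=f[170:285,160:225].astype(int); m=(s[:,:,0]-s[:,:,2]>55)&(s[:,:,0]>130)
m=cv2.morphologyEx(m.astype(np.uint8),cv2.MORPH_CLOSE,np.ones((9,9)))
print("cover",rect("top",m,.009,(160,170)))
g=(s.sum(2)<230);ys,xs=np.nonzero(g);print("grip px",xs.mean()+160,ys.mean()+170,len(xs),px2w("top",[xs.mean()+160,ys.mean()+170],.035))
# pins: bright grey blobs refined
for nm,(u,v),z in(("pin1",(269,235),.0335),("pin0",(344,245),.0335)):
    p=f[v-4:v+5,u-4:u+5].astype(float);sat=p[:,:,2]-0.45*p[:,:,0];w=np.clip(sat-np.percentile(sat,70),0,None)
    if nm=="pin0": w[7:]=0
    yy,xx=np.mgrid[0:9,0:9];c=[(w*xx).sum()/w.sum()+u-4,(w*yy).sum()/w.sum()+v-4];print(nm,c,px2w("top",c,z)*1000)
s=f[205:275,250:365].astype(int);m=(s[:,:,0]-s[:,:,2]>45);m=cv2.morphologyEx(m.astype(np.uint8),cv2.MORPH_CLOSE,np.ones((13,13)));m=cv2.morphologyEx(m,cv2.MORPH_OPEN,np.ones((9,9)))
print("carrier",rect("top",m,.015,(250,205)))
print("knob",px2w("top",[344.6,255.7],.067)*1000,"hinge",px2w("top",[324.5,220],.041)*1000)
E
```

```text
blue 693.5 -76.9 yaw 23.8 size 44.5 30.3
white 665.5 -230.8 yaw 77.2 size 44.8 30.6
green 621.2 -307.3 yaw 35.1 size 42.0 30.5
stamp 412.4 -194.7 yaw 23.1 size 18.9 18.1
pot 714.4 24.0 yaw 34.4 size 46.1 45.8
cover (506.3, 401.7, -1.9, 248.3, 88.1)
grip px 194.9074074074074 226.2962962962963 54 [[0.50366714 0.39714512 0.035     ]]
pin1 [np.float64(268.3859281018324), np.float64(234.59756609315988)] [[486.11187379 186.6531601   33.5       ]]
pin0 [np.float64(341.5796994696523), np.float64(245.42383618149677)] [[461.18826604 -23.18369841  33.5       ]]
carrier (475.4, 79.0, 84.6, 250.7, 108.4)
knob [[430.11608823 -30.41589718  67.        ]] hinge [[531.85103488  27.58060101  41.        ]]
```

```bash
python3 -m crank '[{"dz":0.04},{"dz":0.08},{"dz":0.1},{"dz":0.1,"grip":0.2},{"dz":0.1,"grip":0.2}]' 10
python3 -m crank '[{"dx":0.01,"dy":0.038,"grip":0.2},{"dx":0.02,"dy":0.076,"grip":0.2},{"dx":0.03,"dy":0.114,"grip":0.2},{"dx":0.04,"dy":0.152,"grip":0.2},{"dx":0.05,"dy":0.19,"grip":0.2}]'
python3 -m crank '[{"dx":0.01,"dy":0.038,"grip":0.2},{"dx":0.02,"dy":0.076,"grip":0.2},{"dx":0.03,"dy":0.114,"grip":0.2},{"dx":0.04,"dy":0.152,"grip":0.2},{"dx":0.05,"dy":0.19,"grip":0.2}]'
python3 -m crank '[{"dx":0.011,"dy":0.038,"grip":0.2},{"dx":0.022,"dy":0.076,"grip":0.2},{"dx":0.033,"dy":0.114,"grip":0.2},{"dx":0.044,"dy":0.152,"grip":0.2},{"dx":0.055,"dy":0.19,"grip":0.2}]'
```

```text
invalid input at $[0]: expected keys dx, dy, dz, twist, grip
invalid input at $[0]: expected keys dx, dy, dz, twist, grip
invalid input at $[0]: expected keys dx, dy, dz, twist, grip
invalid input at $[0]: expected keys dx, dy, dz, twist, grip
```

```bash
python3 -m crank '[{"dx":0,"dy":0,"dz":0.1,"twist":0,"grip":0.2},{"dx":0,"dy":0,"dz":0.1,"twist":0,"grip":0.2},{"dx":0,"dy":0,"dz":0.1,"twist":0,"grip":0.2},{"dx":0,"dy":0,"dz":0.1,"twist":0,"grip":0.2},{"dx":0,"dy":0,"dz":0.1,"twist":0,"grip":0.2}]' 10
python3 -m crank '[{"dx":0.01,"dy":0.038,"dz":0,"twist":0,"grip":0.2},{"dx":0.02,"dy":0.076,"dz":0,"twist":0,"grip":0.2},{"dx":0.03,"dy":0.114,"dz":0,"twist":0,"grip":0.2},{"dx":0.04,"dy":0.152,"dz":0,"twist":0,"grip":0.2},{"dx":0.05,"dy":0.19,"dz":0,"twist":0,"grip":0.2}]'
python3 -m crank '[{"dx":0.05,"dy":0.19,"dz":0,"twist":0,"grip":0.2},{"dx":0.05,"dy":0.19,"dz":0,"twist":0,"grip":0.2},{"dx":0.05,"dy":0.19,"dz":0,"twist":0,"grip":0.2},{"dx":0.05,"dy":0.19,"dz":0,"twist":0,"grip":0.2},{"dx":0.05,"dy":0.19,"dz":0,"twist":0,"grip":0.2}]'
```

```text
t: 0.67
eef_pos: [0.2742, -0.6173, 0.3051]
ee_rot: [-3.139, 0.001, -2.724]
force: [-0.3, 0.0, -0.7]
width: 0.0599
gripper_force: 0.0
t: 1.08
eef_pos: [0.3234, -0.4248, 0.302]
ee_rot: [3.139, -0.001, -2.724]
force: [1.0, 1.0, 0.4]
width: 0.0526
gripper_force: 0.0
t: 1.5
eef_pos: [0.3733, -0.2342, 0.3026]
ee_rot: [3.14, -0.001, -2.723]
force: [0.6, -0.3, 0.0]
width: 0.0526
gripper_force: 0.0
```

```bash
python3 -m crank '[{"dx":0.05,"dy":0.18,"dz":0,"twist":0,"grip":0.2},{"dx":0.05,"dy":0.18,"dz":0,"twist":0,"grip":0.2},{"dx":0.05,"dy":0.18,"dz":0,"twist":0,"grip":0.2},{"dx":0.05,"dy":0.18,"dz":0,"twist":0,"grip":0.2},{"dx":0.05,"dy":0.18,"dz":0,"twist":0,"grip":0.2}]'
python3 -m crank '[{"dx":0.007,"dy":0.024,"dz":-0.15,"twist":6,"grip":0.2},{"dx":0.007,"dy":0.024,"dz":-0.15,"twist":6,"grip":0.2},{"dx":0.007,"dy":0.024,"dz":-0.15,"twist":6,"grip":0.2},{"dx":0.007,"dy":0.024,"dz":-0.15,"twist":6,"grip":0.2},{"dx":0.007,"dy":0.024,"dz":-0.15,"twist":6,"grip":0.2}]'
python3 - <<'E'
from h import *
f=arm.grab_frame("top");g=arm.grab_frame("scene")
a=cv2.resize(f[195:285,260:380],(800,600)[:2] and (600,450),interpolation=cv2.INTER_CUBIC)
cv2.imwrite("pics/k1.png",a[:,:,::-1])
E
```

```text
t: 1.92
eef_pos: [0.4237, -0.0536, 0.3026]
ee_rot: [3.141, -0.001, -2.722]
force: [0.1, -1.4, 0.8]
width: 0.0526
gripper_force: 0.0
t: 2.33
eef_pos: [0.4262, -0.0334, 0.1476]
ee_rot: [3.138, -0.011, -2.619]
force: [-1.1, -0.6, -0.9]
width: 0.0527
gripper_force: 0.0
```

View pics/k1.png

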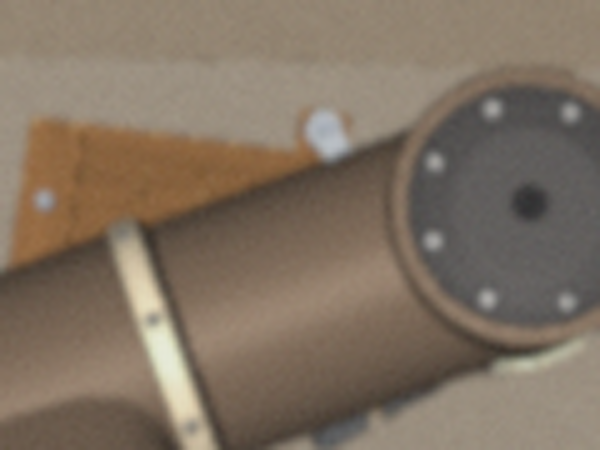

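The arm hides the knob from above, and the hinge is at about (325,220). I'll descend on the measured position and grip.

```bash
python3 -m crank '[{"dx":0,"dy":0,"dz":-0.04,"twist":0,"grip":0.2},{"dx":0,"dy":0,"dz":-0.07,"twist":0,"grip":0.2},{"dx":0,"dy":0,"dz":-0.09,"twist":0,"grip":0.2},{"dx":0,"dy":0,"dz":-0.102,"twist":0,"grip":0.2},{"dx":0,"dy":0,"dz":-0.102,"twist":0,"grip":0.2}]'
python3 -m crank '[{"dx":0,"dy":0,"dz":0,"twist":0,"grip":-1},{"dx":0,"dy":0,"dz":0,"twist":0,"grip":-1},{"dx":0,"dy":0,"dz":0,"twist":0,"grip":-1},{"dx":0,"dy":0,"dz":0,"twist":0,"grip":-1},{"dx":0,"dy":0,"dz":0,"twist":0,"grip":-1}]' 8
```

```text
t: 2.85
eef_pos: [0.4308, -0.0333, 0.0513]
ee_rot: [3.141, -0.001, -2.62]
force: [-0.3, -0.5, 0.2]
width: 0.0527
gripper_force: 0.0
t: 3.27
eef_pos: [0.4315, -0.0327, 0.0525]
ee_rot: [-3.141, 0.002, -2.619]
force: [1.2, -0.3, -0.6]
width: 0.0249
gripper_force: 0.0
```

```bash
python3 -m crank '[{"dx":0,"dy":0,"dz":0,"twist":0,"grip":-1},{"dx":0,"dy":0,"dz":0,"twist":0,"grip":-1},{"dx":0,"dy":0,"dz":0,"twist":0,"grip":-1},{"dx":0,"dy":0,"dz":0,"twist":0,"grip":-1},{"dx":0,"dy":0,"dz":0,"twist":0,"grip":-1}]' 8
python3 -m crank '[{"dx":0.007,"dy":-0.011,"dz":0,"twist":6.4,"grip":-1},{"dx":0.0155,"dy":-0.0205,"dz":0,"twist":12.8,"grip":-1},{"dx":0.025,"dy":-0.0295,"dz":0,"twist":19.2,"grip":-1},{"dx":0.0355,"dy":-0.0375,"dz":0,"twist":25.6,"grip":-1},{"dx":0.0465,"dy":-0.044,"dz":0,"twist":32,"grip":-1}]'
python3 -m crank '[{"dx":0.012,"dy":-0.0055,"dz":0,"twist":6.4,"grip":-1},{"dx":0.0245,"dy":-0.0095,"dz":0,"twist":12.8,"grip":-1},{"dx":0.037,"dy":-0.012,"dz":0,"twist":19.2,"grip":-1},{"dx":0.05,"dy":-0.013,"dz":0,"twist":25.6,"grip":-1},{"dx":0.0625,"dy":-0.013,"dz":0,"twist":32,"grip":-1}]'
python3 -m crank '[{"dx":0,"dy":0,"dz":0,"twist":0,"grip":-0.2},{"dx":0,"dy":0,"dz":0,"twist":0,"grip":-0.2},{"dx":0,"dy":0,"dz":0,"twist":0,"grip":-0.2},{"dx":0,"dy":0,"dz":0,"twist":0,"grip":-0.2},{"dx":0,"dy":0,"dz":0,"twist":0,"grip":-0.2}]'
```

```text
t: 3.68
eef_pos: [0.4308, -0.0329, 0.0515]
ee_rot: [3.142, -0.0, -2.619]
force: [-0.2, 0.4, -0.5]
width: 0.0005
gripper_force: 0.0
t: 4.1
eef_pos: [0.4776, -0.0775, 0.0514]
ee_rot: [3.141, -0.0, -2.055]
force: [0.1, 1.2, 0.7]
width: 0.0004
gripper_force: 0.0
t: 4.52
eef_pos: [0.5404, -0.0903, 0.0513]
ee_rot: [3.141, -0.0, -1.497]
force: [0.1, 0.1, -1.0]
width: 0.0004
gripper_force: 0.0
t: 4.93
eef_pos: [0.5393, -0.0899, 0.0516]
ee_rot: [3.141, 0.0, -1.503]
force: [-0.5, 0.5, -0.4]
width: 0.0283
gripper_force: 0.0
```

Missed the knob (width 0), so I need to look again.

```bash
python3 -m crank '[{"dx":0,"dy":0,"dz":0.15,"twist":0,"grip":0.2},{"dx":0,"dy":-0.06,"dz":0.15,"twist":0,"grip":0.2},{"dx":0,"dy":-0.1,"dz":0.15,"twist":0,"grip":0.2},{"dx":0,"dy":-0.14,"dz":0.15,"twist":0,"grip":0.2},{"dx":0,"dy":-0.16,"dz":0.15,"twist":0,"grip":0.2}]'
python3 - <<'E'
from h import *
f=arm.grab_frame("top");g=arm.grab_frame("scene")
a=cv2.resize(f[195:285,250:390],(700,450),interpolation=cv2.INTER_CUBIC)
b=cv2.resize(g[190:280,260:400],(700,450),interpolation=cv2.INTER_CUBIC)[:,:]
cv2.imwrite("pics/k2.png",cv2.resize(np.vstack([a,b]),None,fx=.66,fy=.66)[:,:,::-1])
E
```

```text
t: 5.35
eef_pos: [0.5404, -0.2184, 0.1934]
ee_rot: [-3.137, -0.001, -1.501]
force: [1.0, 0.8, 0.2]
width: 0.0521
gripper_force: 0.0
```

View pics/k2.png

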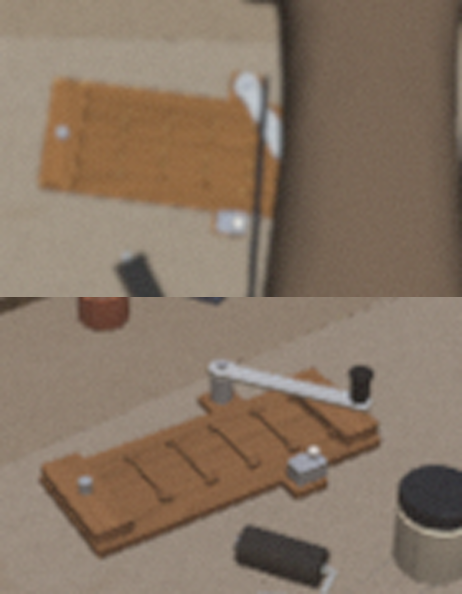

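```bash
python3 - <<'E'
from h import *
print("knob scene",px2w("scene",[369.3,212.3],.067)*1000,"hinge scene",px2w("scene",[326.5,211],.042)*1000,"pin1 scene",px2w("scene",[285.7,246],.0335)*1000)
def tri(a,b):
    A=[];B=[]
    R=[]
    for n,uv in(("top",a),("scene",b)):
        p=px2w(n,uv,0)[0];q=px2w(n,uv,.1)[0];R.append((p,(q-p)/np.linalg.norm(q-p)))
    M=sum(np.eye(3)-np.outer(d,d) for p,d in R);v=sum((np.eye(3)-np.outer(d,d))@p for p,d in R)
    x=np.linalg.solve(M,v);return x*1000,[1000*np.linalg.norm((np.eye(3)-np.outer(d,d))@(x-p)) for p,d in R]
print("knob tri",tri([344.6,255.7],[369.3,212.3]),"hinge",tri([324.5,220],[326.5,211]),"pin1",tri([268.4,234.6],[285.7,246]))
E
```

```text
knob scene [[432.08253526 -28.39653266  67.        ]] hinge scene [[530.83507767  32.06054964  42.        ]] pin1 scene [[482.12302891 191.65639115  33.5       ]]
knob tri (array([431.11983129, -29.42670038,  66.95807661]), [np.float64(1.4090912626272942), np.float64(1.4090912626272845)]) hinge (array([533.01054909,  28.61717375,  39.23296461]), [np.float64(1.4078610671201977), np.float64(1.4078610671201939)]) pin1 (array([487.14918321, 187.79677462,  28.17784834]), [np.float64(0.8472653578494292), np.float64(0.8472653578493814)])
```

```bash
python3 - <<'E'
from h import *
for z in(.3,.4,.5,.6): print(z,px2w("top",[366,236],z)[0])
s=arm.get_state();p=s["eef_pos"];print(p,s["width"],w2px("scene",p),w2px("top",p))
g=arm.grab_frame("scene").copy();u=w2px("scene",p)[0]
cv2.drawMarker(g,(int(u[0]),int(u[1])),(255,0,0),0,9,1)
x=int(u[0]);y=int(u[1]);cv2.imwrite("pics/k3.png",cv2.resize(g[max(0,y-130):y+90,x-140:x+140],None,fx=2.5,fy=2.5)[:,:,::-1])
E
```

```text
0.3 [ 0.46262482 -0.06583851  0.3       ]
0.4 [ 0.45229169 -0.05580909  0.4       ]
0.5 [ 0.44195856 -0.04577966  0.5       ]
0.6 [ 0.43162543 -0.03575023  0.6       ]
[ 0.54057888 -0.222056    0.19315719] 0.05238731574092719 [[396.86886231 133.68358378]] [[422.85513597 211.68558907]]
```

View pics/k3.png

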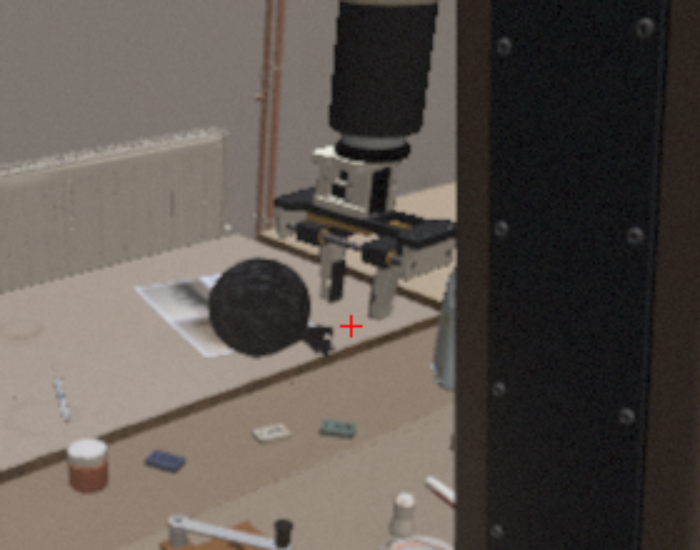

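The rendered finger tips are about 6 px above the projected TCP, so the real tips are roughly 15 mm higher than reported. I'll check by touching the bare bench.

```bash
python3 -m crank '[{"dx":0,"dy":0,"dz":-0.165,"twist":0,"grip":-1},{"dx":0,"dy":0,"dz":-0.165,"twist":0,"grip":-1},{"dx":0,"dy":0,"dz":-0.165,"twist":0,"grip":-1},{"dx":0,"dy":0,"dz":-0.165,"twist":0,"grip":-1},{"dx":0,"dy":0,"dz":-0.165,"twist":0,"grip":-1}]'
python3 -m crank '[{"dx":0,"dy":0,"dz":-0.003,"twist":0,"grip":-1},{"dx":0,"dy":0,"dz":-0.006,"twist":0,"grip":-1},{"dx":0,"dy":0,"dz":-0.009,"twist":0,"grip":-1},{"dx":0,"dy":0,"dz":-0.012,"twist":0,"grip":-1},{"dx":0,"dy":0,"dz":-0.012,"twist":0,"grip":-1}]'
python3 - <<'E'
from h import *
s=arm.get_state();p=s["eef_pos"];print(p,s["force"]);u=w2px("scene",p)[0];print(u)
g=arm.grab_frame("scene").copy()
cv2.drawMarker(g,(int(u[0]),int(u[1])),(255,0,0),0,5,1)
x=int(u[0]);y=int(u[1]);cv2.imwrite("pics/k4.png",cv2.resize(g[y-60:y+30,x-50:x+50],None,fx=6,fy=6)[:,:,::-1])
E
```

```text
t: 5.92
eef_pos: [0.5333, -0.2157, 0.0172]
ee_rot: [3.129, 0.003, -1.504]
force: [-0.8, 0.3, -1.1]
width: 0.0246
gripper_force: 0.0
t: 6.33
eef_pos: [0.5407, -0.2176, 0.0143]
ee_rot: [-3.139, -0.0, -1.502]
force: [-0.1, 0.4, 0.5]
width: 0.0003
gripper_force: 0.0
[ 0.54066636 -0.21759201  0.0142699 ] [-0.0742706   0.40191324  0.4872107 ]
[389.95009047 189.0268242 ]
```

View pics/k4.png

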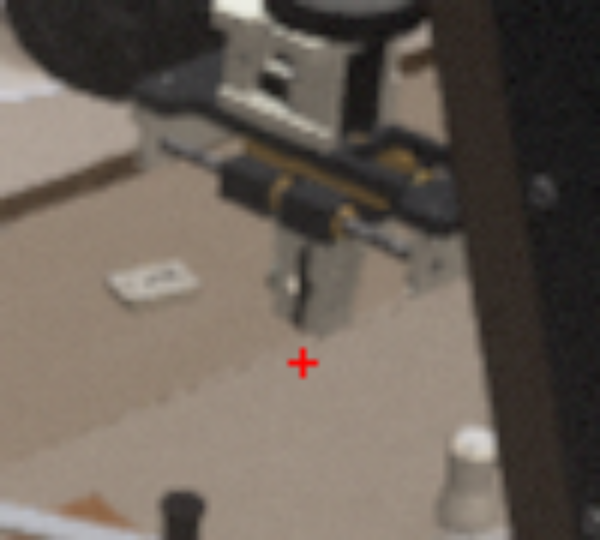

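```bash
python3 -m crank '[{"dx":0,"dy":0,"dz":-0.002,"twist":0,"grip":-1},{"dx":0,"dy":0,"dz":-0.005,"twist":0,"grip":-1},{"dx":0,"dy":0,"dz":-0.008,"twist":0,"grip":-1},{"dx":0,"dy":0,"dz":-0.01,"twist":0,"grip":-1},{"dx":0,"dy":0,"dz":-0.01,"twist":0,"grip":-1}]'
python3 -m crank '[{"dx":0,"dy":0,"dz":-0.001,"twist":0,"grip":-1},{"dx":0,"dy":0,"dz":-0.002,"twist":0,"grip":-1},{"dx":0,"dy":0,"dz":-0.003,"twist":0,"grip":-1},{"dx":0,"dy":0,"dz":-0.004,"twist":0,"grip":-1},{"dx":0,"dy":0,"dz":-0.004,"twist":0,"grip":-1}]'
```

```text
t: 6.8
eef_pos: [0.5394, -0.2176, 0.0024]
ee_rot: [3.141, 0.0, -1.502]
force: [0.7, -0.8, -0.3]
width: 0.0007
gripper_force: 0.0
t: 7.22
eef_pos: [0.5397, -0.2177, -0.0011]
ee_rot: [3.141, 0.0, -1.502]
force: [-0.9, 0.0, 1.2]
width: 0.0005
gripper_force: 0.0
```

```bash
python3 -m crank '[{"dx":0,"dy":0,"dz":-0.001,"twist":0,"grip":-1},{"dx":0,"dy":0,"dz":-0.002,"twist":0,"grip":-1},{"dx":0,"dy":0,"dz":-0.003,"twist":0,"grip":-1},{"dx":0,"dy":0,"dz":-0.004,"twist":0,"grip":-1},{"dx":0,"dy":0,"dz":-0.005,"twist":0,"grip":-1}]'
python3 -m crank '[{"dx":0,"dy":0,"dz":-0.001,"twist":0,"grip":-1},{"dx":0,"dy":0,"dz":-0.002,"twist":0,"grip":-1},{"dx":0,"dy":0,"dz":-0.003,"twist":0,"grip":-1},{"dx":0,"dy":0,"dz":-0.004,"twist":0,"grip":-1},{"dx":0,"dy":0,"dz":-0.005,"twist":0,"grip":-1}]'
python3 -m crank '[{"dx":0,"dy":0,"dz":-0.001,"twist":0,"grip":-1},{"dx":0,"dy":0,"dz":-0.002,"twist":0,"grip":-1},{"dx":0,"dy":0,"dz":-0.003,"twist":0,"grip":-1},{"dx":0,"dy":0,"dz":-0.003,"twist":0,"grip":-1},{"dx":0,"dy":0,"dz":-0.003,"twist":0,"grip":-1}]'
```

```text
t: 7.63
eef_pos: [0.5398, -0.2177, -0.0061]
ee_rot: [3.142, 0.0, -1.502]
force: [0.8, 0.4, 1.2]
width: 0.0003
gripper_force: 0.0
t: 8.05
eef_pos: [0.5399, -0.2176, -0.0111]
ee_rot: [-3.142, 0.0, -1.502]
force: [-0.5, -0.1, 0.7]
width: 0.0004
gripper_force: 0.0
t: 8.47
eef_pos: [0.5398, -0.2177, -0.014]
ee_rot: [3.141, 0.0, -1.502]
force: [-0.1, 0.5, -0.6]
width: 0.0005
gripper_force: 0.0
```

```bash
python3 -m crank '[{"dx":0,"dy":0,"dz":-0.001,"twist":0,"grip":-1},{"dx":0,"dy":0,"dz":-0.002,"twist":0,"grip":-1},{"dx":0,"dy":0,"dz":-0.002,"twist":0,"grip":-1},{"dx":0,"dy":0,"dz":-0.002,"twist":0,"grip":-1},{"dx":0,"dy":0,"dz":-0.002,"twist":0,"grip":-1}]'
python3 -m crank '[{"dx":0,"dy":0,"dz":-0.001,"twist":0,"grip":-1},{"dx":0,"dy":0,"dz":-0.002,"twist":0,"grip":-1},{"dx":0,"dy":0,"dz":-0.002,"twist":0,"grip":-1},{"dx":0,"dy":0,"dz":-0.002,"twist":0,"grip":-1},{"dx":0,"dy":0,"dz":-0.002,"twist":0,"grip":-1}]'
python3 - <<'E'
from h import *
s=arm.get_state();p=s["eef_pos"];print(p,s["force"]);u=w2px("scene",p)[0];print(u)
g=arm.grab_frame("scene").copy()
x=int(u[0]);y=int(u[1]);cv2.imwrite("pics/k5.png",cv2.resize(g[y-50:y+20,x-40:x+40],None,fx=7,fy=7,interpolation=cv2.INTER_CUBIC)[:,:,::-1]);print(x-40,y-50)
E
```

```text
t: 8.88
eef_pos: [0.5399, -0.2177, -0.0159]
ee_rot: [3.142, -0.0, -1.502]
force: [-0.3, 0.4, 0.7]
width: 0.0004
gripper_force: 0.0
t: 9.3
eef_pos: [0.5398, -0.2177, -0.018]
ee_rot: [3.142, 0.0, -1.502]
force: [-0.3, -0.0, 0.3]
width: 0.0009
gripper_force: 0.0
[ 0.53983779 -0.21766479 -0.01797453] [-0.33925695 -0.03654338  0.27777132]
[389.21852492 198.11500569]
349 148
```

View pics/k5.png

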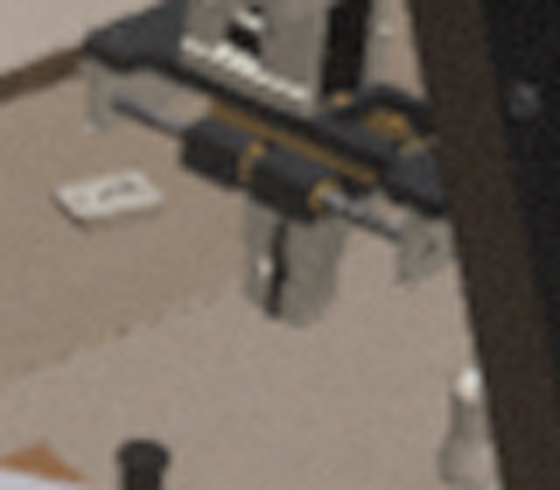

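```bash
python3 -m crank '[{"dx":0,"dy":0,"dz":-0.001,"twist":0,"grip":-1},{"dx":0,"dy":0,"dz":-0.002,"twist":0,"grip":-1},{"dx":0,"dy":0,"dz":-0.002,"twist":0,"grip":-1},{"dx":0,"dy":0,"dz":-0.002,"twist":0,"grip":-1},{"dx":0,"dy":0,"dz":-0.002,"twist":0,"grip":-1}]'
python3 -m crank '[{"dx":0,"dy":0,"dz":-0.001,"twist":0,"grip":-1},{"dx":0,"dy":0,"dz":-0.002,"twist":0,"grip":-1},{"dx":0,"dy":0,"dz":-0.002,"twist":0,"grip":-1},{"dx":0,"dy":0,"dz":-0.002,"twist":0,"grip":-1},{"dx":0,"dy":0,"dz":-0.002,"twist":0,"grip":-1}]'
python3 -m crank '[{"dx":0,"dy":0,"dz":-0.001,"twist":0,"grip":-1},{"dx":0,"dy":0,"dz":-0.001,"twist":0,"grip":-1},{"dx":0,"dy":0,"dz":-0.001,"twist":0,"grip":-1},{"dx":0,"dy":0,"dz":-0.001,"twist":0,"grip":-1},{"dx":0,"dy":0,"dz":-0.001,"twist":0,"grip":-1}]'
python3 - <<'E'
from h import *
print(px2w("scene",[[389.7,193.7],[389,194.5]],0))
E
```

```text
t: 9.77
eef_pos: [0.5398, -0.2177, -0.02]
ee_rot: [3.141, -0.0, -1.502]
force: [0.0, -1.1, 0.6]
width: 0.0007
gripper_force: 0.0
t: 10.18
eef_pos: [0.5398, -0.2177, -0.022]
ee_rot: [3.142, 0.0, -1.502]
force: [0.6, 0.2, 0.1]
width: 0.0002
gripper_force: 0.0
t: 10.6
eef_pos: [0.54, -0.2177, -0.0226]
ee_rot: [-3.141, -0.0, -1.502]
force: [-1.4, 0.7, 4.8]
width: 0.0003
gripper_force: 2.7
[[ 0.53761158 -0.21524293  0.        ]
 [ 0.53561853 -0.21026526  0.        ]]
```

Contact is at reported z ≈ -0.0225, so true tip z = reported + 22.5 mm. Back to the knob with that correction.

```bash
python3 -m crank '[{"dx":0,"dy":0,"dz":0.13,"twist":0,"grip":-0.1},{"dx":0,"dy":0,"dz":0.13,"twist":0,"grip":-0.1},{"dx":0,"dy":0,"dz":0.13,"twist":0,"grip":-0.1},{"dx":0,"dy":0,"dz":0.13,"twist":0,"grip":-0.1},{"dx":0,"dy":0,"dz":0.13,"twist":0,"grip":-0.1}]'
python3 -m crank '[{"dx":-0.054,"dy":0.094,"dz":0,"twist":-32,"grip":0.1},{"dx":-0.054,"dy":0.094,"dz":0,"twist":-32,"grip":0.1},{"dx":-0.054,"dy":0.094,"dz":0,"twist":-32,"grip":0.1},{"dx":-0.054,"dy":0.094,"dz":0,"twist":-32,"grip":0.1},{"dx":-0.054,"dy":0.094,"dz":0,"twist":-32,"grip":0.1}]'
python3 -m crank '[{"dx":-0.054,"dy":0.094,"dz":0,"twist":-32,"grip":0.1},{"dx":-0.054,"dy":0.094,"dz":0,"twist":-32,"grip":0.1},{"dx":-0.054,"dy":0.094,"dz":0,"twist":-32,"grip":0.1},{"dx":-0.054,"dy":0.094,"dz":0,"twist":-32,"grip":0.1},{"dx":-0.054,"dy":0.094,"dz":0,"twist":-32,"grip":0.1}]'
python3 -m crank '[{"dx":0,"dy":0,"dz":-0.04,"twist":0,"grip":0.1},{"dx":0,"dy":0,"dz":-0.084,"twist":0,"grip":0.1},{"dx":0,"dy":0,"dz":-0.084,"twist":0,"grip":0.1},{"dx":0,"dy":0,"dz":-0.084,"twist":0,"grip":0.1},{"dx":0,"dy":0,"dz":-0.084,"twist":0,"grip":0.1}]'
python3 -m crank '[{"dx":0,"dy":0,"dz":0,"twist":0,"grip":-1},{"dx":0,"dy":0,"dz":0,"twist":0,"grip":-1},{"dx":0,"dy":0,"dz":0,"twist":0,"grip":-1},{"dx":0,"dy":0,"dz":0,"twist":0,"grip":-1},{"dx":0,"dy":0,"dz":0,"twist":0,"grip":-1}]' 8
python3 -m crank '[{"dx":0,"dy":0,"dz":0,"twist":0,"grip":-1},{"dx":0,"dy":0,"dz":0,"twist":0,"grip":-1},{"dx":0,"dy":0,"dz":0,"twist":0,"grip":-1},{"dx":0,"dy":0,"dz":0,"twist":0,"grip":-1},{"dx":0,"dy":0,"dz":0,"twist":0,"grip":-1}]' 8
```

```text
t: 11.02
eef_pos: [0.5422, -0.218, 0.1108]
ee_rot: [-3.135, -0.001, -1.502]
force: [0.8, -0.6, -0.8]
width: 0.0282
gripper_force: 0.0
t: 11.43
eef_pos: [0.4845, -0.1223, 0.1064]
ee_rot: [3.14, -0.0, -2.065]
force: [1.3, 0.5, 0.3]
width: 0.0481
gripper_force: 0.0
t: 11.85
eef_pos: [0.4302, -0.0283, 0.1063]
ee_rot: [3.141, -0.001, -2.623]
force: [1.0, -0.2, -0.1]
width: 0.0479
gripper_force: 0.0
t: 12.27
eef_pos: [0.4321, -0.0298, 0.0237]
ee_rot: [-3.141, -0.001, -2.619]
force: [1.1, 0.0, 0.3]
width: 0.0485
gripper_force: 0.0
t: 12.68
eef_pos: [0.4323, -0.0295, 0.0238]
ee_rot: [-3.141, 0.002, -2.619]
force: [0.2, 0.1, 0.2]
width: 0.0204
gripper_force: 0.0
t: 13.1
eef_pos: [0.4321, -0.0297, 0.0234]
ee_rot: [-3.141, 0.0, -2.619]
force: [-1.5, 0.7, 5.7]
width: 0.0157
gripper_force: 8.0
```

```bash
python3 -m crank '[{"dx":0.007,"dy":-0.011,"dz":0,"twist":6.4,"grip":-1},{"dx":0.0155,"dy":-0.0205,"dz":0,"twist":12.8,"grip":-1},{"dx":0.025,"dy":-0.0295,"dz":0,"twist":19.2,"grip":-1},{"dx":0.0355,"dy":-0.0375,"dz":0,"twist":25.6,"grip":-1},{"dx":0.0465,"dy":-0.044,"dz":0,"twist":32,"grip":-1}]'
python3 -m crank '[{"dx":0.012,"dy":-0.0055,"dz":0,"twist":6.4,"grip":-1},{"dx":0.0245,"dy":-0.0095,"dz":0,"twist":12.8,"grip":-1},{"dx":0.037,"dy":-0.012,"dz":0,"twist":19.2,"grip":-1},{"dx":0.05,"dy":-0.013,"dz":0,"twist":25.6,"grip":-1},{"dx":0.0625,"dy":-0.013,"dz":0,"twist":32,"grip":-1}]'
python3 -m crank '[{"dx":0,"dy":0,"dz":0,"twist":0,"grip":0},{"dx":0,"dy":0,"dz":0,"twist":0,"grip":0},{"dx":0,"dy":0,"dz":0,"twist":0,"grip":0},{"dx":0,"dy":0,"dz":0,"twist":0,"grip":0},{"dx":0,"dy":0,"dz":0,"twist":0,"grip":0}]'
python3 -m crank '[{"dx":0,"dy":0,"dz":0.12,"twist":0,"grip":0},{"dx":0,"dy":0,"dz":0.12,"twist":0,"grip":0},{"dx":0,"dy":0,"dz":0.12,"twist":0,"grip":0},{"dx":0.06,"dy":-0.13,"dz":0.12,"twist":0,"grip":0},{"dx":0.06,"dy":-0.13,"dz":0.12,"twist":0,"grip":0}]'
python3 -m crank '[{"dx":0,"dy":-0.08,"dz":0,"twist":0,"grip":0},{"dx":0,"dy":-0.08,"dz":0,"twist":0,"grip":0},{"dx":0,"dy":-0.08,"dz":0,"twist":0,"grip":0},{"dx":0,"dy":-0.08,"dz":0,"twist":0,"grip":0},{"dx":0,"dy":-0.08,"dz":0,"twist":0,"grip":0}]'
python3 - <<'E'
from h import *
f=arm.grab_frame("top");g=arm.grab_frame("scene")
a=cv2.resize(f[145:285,230:450],(770,490),interpolation=cv2.INTER_CUBIC)
cv2.imwrite("pics/o1.png",a[:,:,::-1])
print(arm.get_state()["q"])
E
```

```text
t: 13.52
eef_pos: [0.4797, -0.0738, 0.0234]
ee_rot: [-3.14, 0.001, -2.055]
force: [0.3, 5.4, 3.2]
width: 0.0158
gripper_force: 8.0
t: 13.93
eef_pos: [0.5424, -0.0857, 0.0234]
ee_rot: [-3.14, 0.001, -1.497]
force: [-1.3, 12.2, 5.4]
width: 0.0155
gripper_force: 8.0
t: 14.35
eef_pos: [0.5402, -0.0868, 0.0229]
ee_rot: [3.141, -0.0, -1.503]
force: [-1.5, 0.1, -0.0]
width: 0.0413
gripper_force: 0.0
t: 14.77
eef_pos: [0.5779, -0.1617, 0.1474]
ee_rot: [-3.134, -0.0, -1.498]
force: [1.6, 1.3, 0.0]
width: 0.0436
gripper_force: 0.0
t: 15.18
eef_pos: [0.5751, -0.2425, 0.1428]
ee_rot: [3.141, 0.0, -1.504]
force: [-0.2, -0.4, 1.2]
width: 0.0435
gripper_force: 0.0
[-8.49359356e-02  3.19775662e-01 -1.88752511e-01 -1.52117040e-04
 -1.06232206e+00  1.54394928e-01]
```

View pics/o1.png

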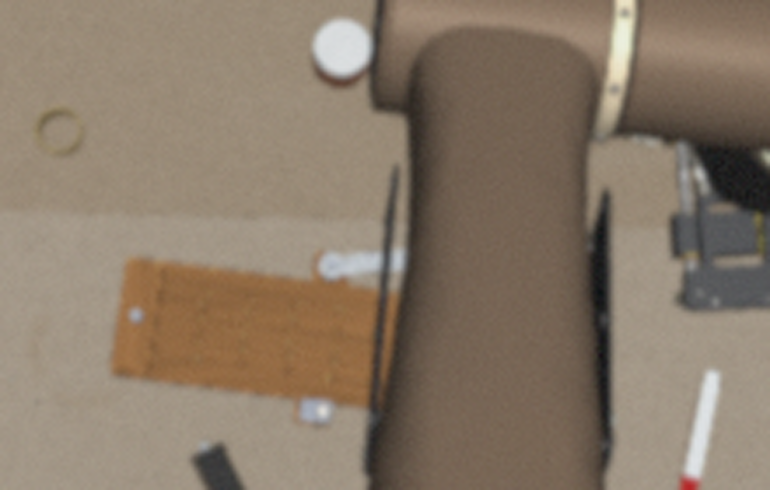

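The keeper is open (bar toward the carrier's -y). Going for the green tile now.

```bash
python3 -m crank '[{"dx":0.0455,"dy":-0.064,"dz":0,"twist":31.2,"grip":0.4},{"dx":0.0455,"dy":-0.064,"dz":0,"twist":31.2,"grip":0.4},{"dx":0.0455,"dy":-0.064,"dz":0,"twist":31.2,"grip":0.4},{"dx":0.0455,"dy":-0.064,"dz":0,"twist":31.2,"grip":0.4},{"dx":0.0455,"dy":-0.064,"dz":0,"twist":31.2,"grip":0.4}]'
python3 -m crank '[{"dx":0,"dy":0,"dz":-0.12,"twist":0,"grip":0.4},{"dx":0,"dy":0,"dz":-0.12,"twist":0,"grip":0.4},{"dx":0,"dy":0,"dz":-0.12,"twist":0,"grip":0.4},{"dx":0,"dy":0,"dz":-0.12,"twist":0,"grip":0.4},{"dx":0,"dy":0,"dz":-0.12,"twist":0,"grip":0.4}]'
python3 - <<'E'
from h import *
s=arm.get_state();print(s["eef_pos"],s["ee_rot"][2]*57.3)
f=arm.grab_frame("top")
for nm,(u,v) in(("pin1",(268.4,234.6)),("pin0",(344.3,244.8))):
    u0,v0=int(u)-6,int(v)-6
    p=f[v0:v0+13,u0:u0+13].astype(int);print(nm,u0,v0);print(p[:,:,2])
E
```

```text
t: 15.7
eef_pos: [0.6217, -0.3053, 0.1426]
ee_rot: [3.141, 0.001, -0.949]
force: [-0.1, -0.7, 0.3]
width: 0.0607
gripper_force: 0.0
t: 16.12
eef_pos: [0.6203, -0.305, 0.0219]
ee_rot: [3.138, 0.003, -0.956]
force: [0.2, 0.3, 1.1]
width: 0.0615
gripper_force: 0.0
[ 0.62030373 -0.30499054  0.02185694] -54.763914533798875
pin1 262 228
[[139 131 112  84  78  72  72  68  70  70  70  71  68]
 [140 132 110  84  75  75  73  75  66  68  69  68  65]
 [138 131 109  84  75  73  70  73  68  70  67  69  68]
 [139 128 104  82  76  75  75  76  71  72  72  69  67]
 [136 125  96  79  73  88  97  95  76  71  69  69  70]
 [138 118  93  79  87 117 139 135 105  76  71  68  72]
 [130 115  89  79  99 144 169 162 127  87  73  70  66]
 [128 109  85  76 101 143 167 166 127  90  73  68  63]
 [125 104  82  78  88 120 141 137 112  82  71  70  61]
 [122 101  78  68  78  89  98  97  82  74  71  66  61]
 [117  94  80  73  71  79  76  73  71  67  68  70  62]
 [115  90  76  72  75  75  75  74  71  71  70  67  68]
 [111  89  75  73  71  73  73  72  67  70  70  68  66]]
pin0 338 238
[[ 74  72  69  74  72  74  70  70  67  71  70  80 103]
 [ 73  74  73  72  73  71  74  69  70  71  70  84 109]
 [ 69  71  71  73  72  73  72  70  67  75  72  89 116]
 [ 66  69  74  73  72  73  77  75  69  68  73  94 119]
 [ 64  68  73  73  85 102 106  94  79  70  76  98 121]
 [ 62  69  72  77 105 137 150 130  96  74  75  98 120]
 [ 65  69  71  87 120 163 175 155 114  80  75  95 120]
 [ 65  70  72  83 119 155 171 151 108  80  77  96 123]
 [ 67  73  72  76  97 128 141 122  90  73  85 104 125]
 [ 70  70  72  73  81  93  97  91  78  70  82 108 127]
 [ 71  72  71  76  73  75  76  73  71  70  83 105 127]
 [ 70  74  73  73  74  73  72  71  71  71  87 113 130]
 [ 70  70  74  72  74  72  74  69  69  73  93 118 132]]
```

```bash
python3 - <<'E'
from h import *
f=arm.grab_frame("top");P=[]
for u,v in((268,234),(344,244)):
    p=np.clip(f[v-5:v+6,u-4:u+5,2].astype(float)-88,0,None);yy,xx=np.mgrid[0:11,0:9]
    c=[(p*xx).sum()/p.sum()+u-4,(p*yy).sum()/p.sum()+v-5];w=px2w("top",c,.0335)[0]*1000;P.append(w);print(c,w)
d=P[0]-P[1];print(np.hypot(*d[:2]),"yaw",np.degrees(np.arctan2(d[1],d[0]))-90)
c=(P[0]+P[1])/2;d=d/np.linalg.norm(d)
for i in range(5):print(i,c+d*(-76+38*i))
E
python3 -m crank '[{"dx":0,"dy":-0.001,"dz":-0.03,"twist":0,"grip":0.4},{"dx":0,"dy":-0.002,"dz":-0.045,"twist":0,"grip":0.4},{"dx":0,"dy":-0.002,"dz":-0.049,"twist":0,"grip":0.4},{"dx":0,"dy":-0.002,"dz":-0.049,"twist":0,"grip":0.4},{"dx":0,"dy":-0.002,"dz":-0.049,"twist":0,"grip":0.4}]'
python3 -m crank '[{"dx":0,"dy":0,"dz":0,"twist":0,"grip":-0.1},{"dx":0,"dy":0,"dz":0,"twist":0,"grip":-0.1},{"dx":0,"dy":0,"dz":0,"twist":0,"grip":-0.1},{"dx":0,"dy":0,"dz":0,"twist":0,"grip":-0.1},{"dx":0,"dy":0,"dz":0,"twist":0,"grip":-0.1}]' 25
```

```text
[np.float64(267.97457627118644), np.float64(234.20868644067798)] [487.19185636 187.8766793   33.5       ]
[np.float64(343.89640591966173), np.float64(244.37526427061312)] [464.36866908 -29.73487626  33.5       ]
218.8051347510134 yaw -5.987315088872023
0 [467.85283344   3.48548054  33.5       ]
1 [471.81654808  41.27819103  33.5       ]
2 [475.78026272  79.07090152  33.5       ]
3 [479.74397736 116.86361201  33.5       ]
4 [483.70769201 154.6563225   33.5       ]
t: 16.63
eef_pos: [0.623, -0.3087, -0.0234]
ee_rot: [-3.14, -0.003, -0.957]
force: [0.2, -0.3, -0.0]
width: 0.0613
gripper_force: 0.0
t: 17.05
eef_pos: [0.622, -0.3085, -0.0248]
ee_rot: [-3.141, -0.001, -0.957]
force: [-0.7, 1.6, 5.2]
width: 0.0444
gripper_force: 25.0
```

Gripped at 44.4 mm, matching the tile length. Carrier centre is (475.8,79.1) with yaw -6.0°, and the pin spacing of 218.8 mm checks out. Moving to pocket 4; pockets 2 to 4 keep clear of the keeper.

```bash
python3 -m crank '[{"dx":0,"dy":0,"dz":0.03,"twist":0,"grip":-0.1},{"dx":0,"dy":0,"dz":0.06,"twist":0,"grip":-0.1},{"dx":0,"dy":0,"dz":0.09,"twist":0,"grip":-0.1},{"dx":0,"dy":0,"dz":0.11,"twist":0,"grip":-0.1},{"dx":0,"dy":0,"dz":0.11,"twist":0,"grip":-0.1}]' 30
python3 -m crank '[{"dx":-0.009,"dy":0.031,"dz":0,"twist":-2.8,"grip":-0.1},{"dx":-0.018,"dy":0.062,"dz":0,"twist":-5.6,"grip":-0.1},{"dx":-0.028,"dy":0.093,"dz":0,"twist":-8.4,"grip":-0.1},{"dx":-0.037,"dy":0.124,"dz":0,"twist":-11,"grip":-0.1},{"dx":-0.046,"dy":0.154,"dz":0,"twist":-13.8,"grip":-0.1}]'
python3 -m crank '[{"dx":-0.009,"dy":0.031,"dz":0,"twist":-2.8,"grip":-0.1},{"dx":-0.018,"dy":0.062,"dz":0,"twist":-5.6,"grip":-0.1},{"dx":-0.028,"dy":0.093,"dz":0,"twist":-8.4,"grip":-0.1},{"dx":-0.037,"dy":0.124,"dz":0,"twist":-11,"grip":-0.1},{"dx":-0.046,"dy":0.154,"dz":0,"twist":-13.8,"grip":-0.1}]'
python3 -m crank '[{"dx":-0.009,"dy":0.031,"dz":0,"twist":-2.8,"grip":-0.1},{"dx":-0.018,"dy":0.062,"dz":0,"twist":-5.6,"grip":-0.1},{"dx":-0.028,"dy":0.093,"dz":0,"twist":-8.4,"grip":-0.1},{"dx":-0.037,"dy":0.124,"dz":0,"twist":-11,"grip":-0.1},{"dx":-0.046,"dy":0.154,"dz":0,"twist":-13.8,"grip":-0.1}]'
python3 -m crank '[{"dx":0,"dy":0,"dz":0,"twist":0,"grip":-0.1},{"dx":0,"dy":0,"dz":0,"twist":0,"grip":-0.1},{"dx":0,"dy":0,"dz":0,"twist":0,"grip":-0.1},{"dx":0,"dy":0,"dz":0,"twist":0,"grip":-0.1},{"dx":0,"dy":0,"dz":0,"twist":0,"grip":-0.1}]'
python3 - <<'E'
from meas import *
f=arm.grab_frame("top");g=arm.grab_frame("scene")
s=arm.get_state();print(s["eef_pos"],np.degrees(s["ee_rot"]),s["width"])
sharp("top",f,[("blue",(348,155,374,185),.0025),("white",(398,166,426,194),.0025),("green",(424,181,452,209),.0025)])
u=w2px("scene",s["eef_pos"]+[0,0,.0225])[0].astype(int);print(u)
cv2.imwrite("pics/p1.png",cv2.resize(g[u[1]-50:u[1]+70,u[0]-70:u[0]+90],None,fx=4,fy=4,interpolation=cv2.INTER_CUBIC)[:,:,::-1])
E
```

```text
t: 17.47
eef_pos: [0.6242, -0.3094, 0.0898]
ee_rot: [-3.137, -0.007, -0.957]
force: [0.7, -0.0, 0.9]
width: 0.0444
gripper_force: 30.0
t: 17.88
eef_pos: [0.5742, -0.153, 0.0836]
ee_rot: [3.141, 0.0, -1.201]
force: [1.5, 0.7, -1.4]
width: 0.0441
gripper_force: 30.0
t: 18.3
eef_pos: [0.5283, 0.001, 0.0838]
ee_rot: [3.141, 0.0, -1.442]
force: [0.6, -0.1, -0.1]
width: 0.0443
gripper_force: 30.0
t: 18.72
eef_pos: [0.4823, 0.1551, 0.0839]
ee_rot: [3.141, 0.0, -1.682]
force: [0.8, -0.7, 0.1]
width: 0.0446
gripper_force: 30.0
t: 19.13
eef_pos: [0.4834, 0.1527, 0.0839]
ee_rot: [3.141, -0.0, -1.681]
force: [-0.5, -0.3, -0.3]
width: 0.0443
gripper_force: 30.0
[0.48345605 0.15280393 0.08396334] [ 1.79991644e+02 -7.00485257e-03 -9.63377067e+01] 0.04409634978705107
blue 693.1 -76.9 yaw 23.6 size 45.1 30.2
white 668.2 -199.1 yaw 0.1 size 33.2 22.4
green 663.1 -330.7 yaw 40.3 size 8.0 4.3
[297 214]
```

View pics/p1.png

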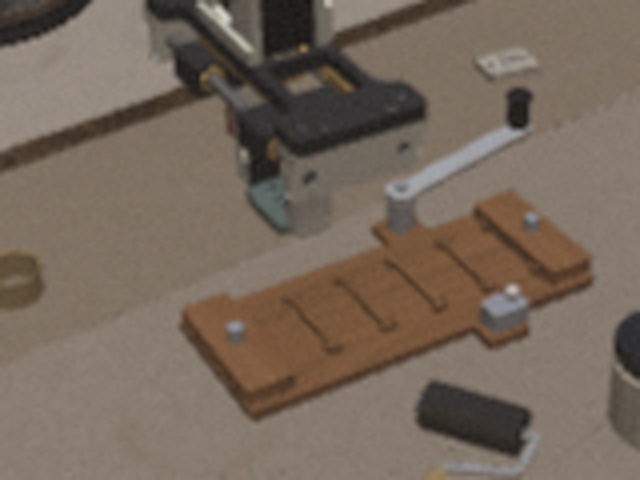

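Green tile is held level over the carrier. The white tile seems to have been knocked aside, so I'll re-measure it later. Lowering into pocket 4.

```bash
python3 -m crank '[{"dx":0,"dy":0.0005,"dz":-0.03,"twist":0,"grip":-0.1},{"dx":0,"dy":0.0005,"dz":-0.055,"twist":0,"grip":-0.1},{"dx":0,"dy":0.0005,"dz":-0.075,"twist":0,"grip":-0.1},{"dx":0,"dy":0.0005,"dz":-0.08,"twist":0,"grip":-0.1},{"dx":0,"dy":0.0005,"dz":-0.08,"twist":0,"grip":-0.1}]'
python3 -m crank '[{"dx":0,"dy":0,"dz":-0.003,"twist":0,"grip":-0.1},{"dx":0,"dy":0,"dz":-0.006,"twist":0,"grip":-0.1},{"dx":0,"dy":0,"dz":-0.009,"twist":0,"grip":-0.1},{"dx":0,"dy":0,"dz":-0.011,"twist":0,"grip":-0.1},{"dx":0,"dy":0,"dz":-0.011,"twist":0,"grip":-0.1}]'
```

```text
t: 19.65
eef_pos: [0.4825, 0.153, 0.0028]
ee_rot: [3.139, -0.002, -1.681]
force: [-0.2, -0.2, 0.5]
width: 0.0439
gripper_force: 30.0
t: 20.07
eef_pos: [0.4834, 0.1543, -0.0068]
ee_rot: [-3.141, 0.0, -1.68]
force: [1.0, 0.1, 0.0]
width: 0.0441
gripper_force: 30.0
```

```bash
python3 -m crank '[{"dx":0,"dy":0,"dz":-0.001,"twist":0,"grip":-0.1},{"dx":0,"dy":0,"dz":-0.0015,"twist":0,"grip":0.2},{"dx":0,"dy":0,"dz":-0.0015,"twist":0,"grip":0.25},{"dx":0,"dy":0,"dz":-0.0015,"twist":0,"grip":0.25},{"dx":0,"dy":0,"dz":-0.0015,"twist":0,"grip":0.25}]'
python3 -m crank '[{"dx":0,"dy":0,"dz":0,"twist":0,"grip":0.25},{"dx":0,"dy":0,"dz":0.03,"twist":0,"grip":0.25},{"dx":0,"dy":0,"dz":0.07,"twist":0,"grip":0.25},{"dx":0,"dy":0,"dz":0.11,"twist":0,"grip":0.25},{"dx":0,"dy":0,"dz":0.12,"twist":0,"grip":0.25}]'
python3 -m crank '[{"dx":0.04,"dy":-0.03,"dz":0,"twist":0,"grip":0.25},{"dx":0.08,"dy":-0.07,"dz":0,"twist":0,"grip":0.25},{"dx":0.1,"dy":-0.1,"dz":0,"twist":0,"grip":0.4},{"dx":0.12,"dy":-0.13,"dz":0,"twist":0,"grip":0.4},{"dx":0.14,"dy":-0.16,"dz":0,"twist":0,"grip":0.4}]'
python3 - <<'E'
from meas import *
f=arm.grab_frame("top");g=arm.grab_frame("scene");s=arm.get_state();print(s["eef_pos"],np.degrees(s["ee_rot"])[2],s["width"])
sharp("top",f,[("blue",(348,155,374,185),.0025),("white",(384,164,412,196),.0025)])
a=cv2.resize(f[145:285,180:450],(700,363),interpolation=cv2.INTER_CUBIC)
b=cv2.resize(g[195:275,260:400],(420,240),interpolation=cv2.INTER_CUBIC);b=np.pad(b,((0,0),(0,280),(0,0)))
cv2.imwrite("pics/p2.png",np.vstack([a,b])[:,:,::-1])
E
```

```text
t: 20.48
eef_pos: [0.4833, 0.1542, -0.0084]
ee_rot: [-3.141, 0.0, -1.68]
force: [0.1, 0.2, -0.4]
width: 0.0545
gripper_force: 0.0
t: 20.9
eef_pos: [0.4862, 0.1558, 0.1177]
ee_rot: [-3.135, 0.005, -1.679]
force: [1.4, 2.3, -0.2]
width: 0.0545
gripper_force: 0.0
t: 21.32
eef_pos: [0.6211, -0.0023, 0.1115]
ee_rot: [-3.141, 0.0, -1.679]
force: [1.3, 1.3, -0.2]
width: 0.061
gripper_force: 0.0
[ 0.62220486 -0.00545854  0.11065578] -96.52697535664673 0.0613420225960014
blue 711.2 -67.4 yaw -68.1 size 74.3 32.9
white 669.6 -187.4 yaw 77.7 size 45.0 30.6
```

View pics/p2.png

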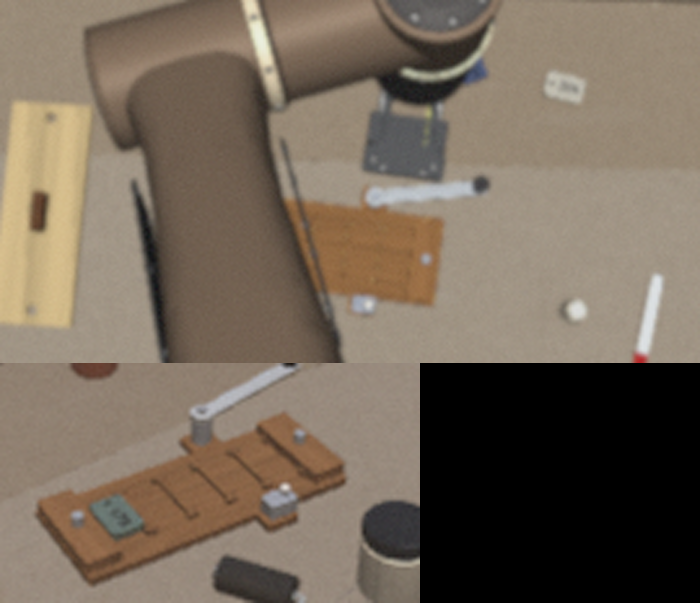

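Green sits in pocket 4. White is now at (669.6,-187.4) and blue is unchanged. Next is blue.

```bash
python3 -m crank '[{"dx":0.071,"dy":-0.0715,"dz":0,"twist":30.2,"grip":0.4},{"dx":0.071,"dy":-0.0715,"dz":0,"twist":30.2,"grip":0.4},{"dx":0.071,"dy":-0.0715,"dz":0,"twist":30.2,"grip":0.4},{"dx":0.071,"dy":-0.0715,"dz":0,"twist":30.2,"grip":0.4},{"dx":0.071,"dy":-0.0715,"dz":0,"twist":30.2,"grip":0.4}]'
python3 -m crank '[{"dx":0,"dy":0,"dz":-0.08,"twist":0,"grip":0.4},{"dx":0,"dy":0,"dz":-0.08,"twist":0,"grip":0.4},{"dx":0,"dy":0,"dz":-0.08,"twist":0,"grip":0.4},{"dx":0,"dy":0,"dz":-0.08,"twist":0,"grip":0.4},{"dx":0,"dy":0,"dz":-0.08,"twist":0,"grip":0.4}]'
python3 -m crank '[{"dx":0,"dy":0,"dz":0,"twist":0,"grip":0.4},{"dx":0,"dy":0,"dz":0,"twist":0,"grip":0.4},{"dx":0,"dy":0,"dz":0,"twist":0,"grip":0.4},{"dx":0,"dy":0,"dz":0,"twist":0,"grip":0.4},{"dx":0,"dy":0,"dz":0,"twist":0,"grip":0.4}]'
```

```text
t: 21.83
eef_pos: [0.6912, -0.0737, 0.1104]
ee_rot: [3.14, 0.0, -1.148]
force: [-0.1, 0.8, -0.4]
width: 0.0614
gripper_force: 0.0
t: 22.25
eef_pos: [0.6921, -0.0724, 0.0333]
ee_rot: [-3.141, -0.001, -1.152]
force: [0.5, 0.3, 1.4]
width: 0.0612
gripper_force: 0.0
t: 22.67
eef_pos: [0.6912, -0.0723, 0.0324]
ee_rot: [-3.14, -0.0, -1.153]
force: [0.4, -0.7, -0.6]
width: 0.0613
gripper_force: 0.0
```

```bash
python3 -m crank '[{"dx":0.002,"dy":-0.0045,"dz":-0.02,"twist":0,"grip":0.4},{"dx":0.002,"dy":-0.0045,"dz":-0.04,"twist":0,"grip":0.4},{"dx":0.002,"dy":-0.0045,"dz":-0.055,"twist":0,"grip":0.4},{"dx":0.002,"dy":-0.0045,"dz":-0.0585,"twist":0,"grip":0.4},{"dx":0.002,"dy":-0.0045,"dz":-0.0585,"twist":0,"grip":0.4}]'
python3 -m crank '[{"dx":0,"dy":0,"dz":0,"twist":0,"grip":-0.1},{"dx":0,"dy":0,"dz":0,"twist":0,"grip":-0.1},{"dx":0,"dy":0,"dz":0,"twist":0,"grip":-0.1},{"dx":0,"dy":0,"dz":0,"twist":0,"grip":-0.1},{"dx":0,"dy":0,"dz":0,"twist":0,"grip":-0.1}]' 30
python3 -m crank '[{"dx":0,"dy":0,"dz":0,"twist":0,"grip":-0.1},{"dx":0,"dy":0,"dz":0.03,"twist":0,"grip":-0.1},{"dx":0,"dy":0,"dz":0.06,"twist":0,"grip":-0.1},{"dx":0,"dy":0,"dz":0.09,"twist":0,"grip":-0.1},{"dx":0,"dy":0,"dz":0.12,"twist":0,"grip":-0.1}]'
```

```text
t: 23.08
eef_pos: [0.6922, -0.077, -0.0275]
ee_rot: [3.14, 0.0, -1.153]
force: [-0.6, -1.2, 0.7]
width: 0.0613
gripper_force: 0.0
t: 23.5
eef_pos: [0.6934, -0.0768, -0.0263]
ee_rot: [-3.141, -0.0, -1.153]
force: [0.2, 0.3, 2.5]
width: 0.0446
gripper_force: 30.0
t: 23.92
eef_pos: [0.6925, -0.0769, 0.0941]
ee_rot: [3.141, 0.0, -1.153]
force: [0.8, 0.7, -0.2]
width: 0.0443
gripper_force: 30.0
```

```bash
python3 -m crank '[{"dx":-0.021,"dy":0.019,"dz":0,"twist":-3,"grip":-0.1},{"dx":-0.043,"dy":0.039,"dz":0,"twist":-6,"grip":-0.1},{"dx":-0.064,"dy":0.058,"dz":0,"twist":-9,"grip":-0.1},{"dx":-0.086,"dy":0.078,"dz":0,"twist":-12,"grip":-0.1},{"dx":-0.107,"dy":0.097,"dz":0,"twist":-15,"grip":-0.1}]'
python3 -m crank '[{"dx":-0.021,"dy":0.019,"dz":0,"twist":-3,"grip":-0.1},{"dx":-0.043,"dy":0.039,"dz":0,"twist":-6,"grip":-0.1},{"dx":-0.064,"dy":0.058,"dz":0,"twist":-9,"grip":-0.1},{"dx":-0.086,"dy":0.078,"dz":0,"twist":-12,"grip":-0.1},{"dx":-0.1065,"dy":0.097,"dz":0,"twist":-15,"grip":-0.1}]'
python3 -m crank '[{"dx":0,"dy":0,"dz":-0.03,"twist":0,"grip":-0.1},{"dx":0,"dy":0,"dz":-0.06,"twist":0,"grip":-0.1},{"dx":0,"dy":0,"dz":-0.085,"twist":0,"grip":-0.1},{"dx":0,"dy":0,"dz":-0.085,"twist":0,"grip":-0.1},{"dx":0,"dy":0,"dz":-0.085,"twist":0,"grip":-0.1}]'
python3 -m crank '[{"dx":0,"dy":0,"dz":0,"twist":0,"grip":-0.1},{"dx":0,"dy":0,"dz":0,"twist":0,"grip":-0.1},{"dx":0,"dy":0,"dz":0,"twist":0,"grip":-0.1},{"dx":0,"dy":0,"dz":0,"twist":0,"grip":-0.1},{"dx":0,"dy":0,"dz":0,"twist":0,"grip":-0.1}]'
```

```text
t: 24.33
eef_pos: [0.5845, 0.0207, 0.093]
ee_rot: [3.141, 0.0, -1.418]
force: [-0.0, 0.7, -1.0]
width: 0.0441
gripper_force: 30.0
t: 24.75
eef_pos: [0.478, 0.1177, 0.0931]
ee_rot: [3.141, 0.0, -1.679]
force: [-0.1, 0.0, 0.0]
width: 0.0446
gripper_force: 30.0
t: 25.17
eef_pos: [0.4786, 0.1165, 0.0075]
ee_rot: [3.139, -0.002, -1.676]
force: [0.9, 0.7, 0.2]
width: 0.0443
gripper_force: 30.0
t: 25.58
eef_pos: [0.4799, 0.1173, 0.0089]
ee_rot: [-3.14, 0.001, -1.677]
force: [0.5, 0.5, -0.4]
width: 0.044
gripper_force: 30.0
```

```bash
python3 -m crank '[{"dx":0,"dy":-0.0005,"dz":-0.005,"twist":0,"grip":-0.1},{"dx":0,"dy":-0.0005,"dz":-0.01,"twist":0,"grip":-0.1},{"dx":0,"dy":-0.0005,"dz":-0.014,"twist":0,"grip":-0.1},{"dx":0,"dy":-0.0005,"dz":-0.0165,"twist":0,"grip":-0.1},{"dx":0,"dy":-0.0005,"dz":-0.0185,"twist":0,"grip":-0.1}]'
python3 -m crank '[{"dx":0,"dy":0,"dz":0,"twist":0,"grip":-0.1},{"dx":0,"dy":0,"dz":0,"twist":0,"grip":0.25},{"dx":0,"dy":0,"dz":0,"twist":0,"grip":0.25},{"dx":0,"dy":0,"dz":0,"twist":0,"grip":0.25},{"dx":0,"dy":0,"dz":0,"twist":0,"grip":0.25}]'
python3 -m crank '[{"dx":0,"dy":0,"dz":0.0,"twist":0,"grip":0.25},{"dx":0,"dy":0,"dz":0.03,"twist":0,"grip":0.25},{"dx":0,"dy":0,"dz":0.07,"twist":0,"grip":0.25},{"dx":0,"dy":0,"dz":0.11,"twist":0,"grip":0.25},{"dx":0,"dy":0,"dz":0.12,"twist":0,"grip":0.25}]'
python3 -m crank '[{"dx":0.03,"dy":-0.03,"dz":0,"twist":0,"grip":0.25},{"dx":0.06,"dy":-0.06,"dz":0,"twist":0,"grip":0.25},{"dx":0.1,"dy":-0.16,"dz":0,"twist":0,"grip":0.4},{"dx":0.1,"dy":-0.16,"dz":0,"twist":0,"grip":0.4},{"dx":0.1,"dy":-0.16,"dz":0,"twist":0,"grip":0.4}]'
python3 - <<'E'
from meas import *
f=arm.grab_frame("top");s=arm.get_state();print(s["eef_pos"],np.degrees(s["ee_rot"])[2],s["width"])
sharp("top",f,[("white",(384,164,412,196),.0025)])
E
```

```text
t: 26.0
eef_pos: [0.4791, 0.1163, -0.0106]
ee_rot: [3.141, -0.001, -1.676]
force: [-10.9, 1.2, 35.5]
width: 0.0451
gripper_force: 30.0
t: 26.42
eef_pos: [0.4794, 0.1166, -0.0106]
ee_rot: [3.142, -0.0, -1.677]
force: [0.3, -0.1, -0.6]
width: 0.0543
gripper_force: 0.0
t: 26.83
eef_pos: [0.4824, 0.118, 0.1155]
ee_rot: [-3.135, 0.004, -1.675]
force: [1.3, 1.2, 0.7]
width: 0.0548
gripper_force: 0.0
t: 27.25
eef_pos: [0.5804, -0.0463, 0.1092]
ee_rot: [3.142, -0.0, -1.677]
force: [-0.3, 0.6, -0.3]
width: 0.061
gripper_force: 0.0
[ 0.58122836 -0.04868178  0.10892805] -96.1948861778214 0.06113643668768334
white 669.7 -187.3 yaw 77.4 size 41.0 26.3
```

```bash
python3 -m crank '[{"dx":0.044,"dy":-0.07,"dz":0,"twist":35,"grip":0.4},{"dx":0.044,"dy":-0.07,"dz":0,"twist":35,"grip":0.4},{"dx":0.044,"dy":-0.07,"dz":0,"twist":35,"grip":0.4},{"dx":0.044,"dy":-0.07,"dz":0,"twist":35,"grip":0.4},{"dx":0.044,"dy":-0.07,"dz":0,"twist":35,"grip":0.4}]'
python3 -m crank '[{"dx":0.044,"dy":-0.069,"dz":0,"twist":35,"grip":0.4},{"dx":0.044,"dy":-0.069,"dz":0,"twist":35,"grip":0.4},{"dx":0.044,"dy":-0.069,"dz":0,"twist":35,"grip":0.4},{"dx":0.044,"dy":-0.069,"dz":0,"twist":35,"grip":0.4},{"dx":0.044,"dy":-0.069,"dz":0,"twist":35,"grip":0.4}]'
python3 -m crank '[{"dx":0,"dy":0,"dz":-0.08,"twist":13.8,"grip":0.4},{"dx":0,"dy":0,"dz":-0.08,"twist":13.8,"grip":0.4},{"dx":0,"dy":0,"dz":-0.08,"twist":13.8,"grip":0.4},{"dx":0,"dy":0,"dz":-0.08,"twist":13.8,"grip":0.4},{"dx":0,"dy":0,"dz":-0.08,"twist":13.8,"grip":0.4}]'
python3 -m crank '[{"dx":0,"dy":0,"dz":0,"twist":0,"grip":0.4},{"dx":0,"dy":0,"dz":0,"twist":0,"grip":0.4},{"dx":0,"dy":0,"dz":0,"twist":0,"grip":0.4},{"dx":0,"dy":0,"dz":0,"twist":0,"grip":0.4},{"dx":0,"dy":0,"dz":0,"twist":0,"grip":0.4}]'
```

```text
t: 27.72
eef_pos: [0.6234, -0.1144, 0.1086]
ee_rot: [3.141, 0.0, -1.061]
force: [-0.6, 0.3, -0.4]
width: 0.0609
gripper_force: 0.0
t: 28.13
eef_pos: [0.6673, -0.1832, 0.1084]
ee_rot: [3.141, 0.001, -0.45]
force: [-0.3, 0.5, 0.2]
width: 0.0614
gripper_force: 0.0
t: 28.55
eef_pos: [0.6686, -0.1826, 0.0312]
ee_rot: [3.141, -0.001, -0.217]
force: [0.4, 0.5, 0.5]
width: 0.0616
gripper_force: 0.0
t: 28.97
eef_pos: [0.6678, -0.1824, 0.0304]
ee_rot: [-3.141, -0.001, -0.214]
force: [-0.7, 0.7, -0.0]
width: 0.0609
gripper_force: 0.0
```

```bash
python3 -m crank '[{"dx":0.002,"dy":-0.005,"dz":-0.02,"twist":0,"grip":0.4},{"dx":0.002,"dy":-0.005,"dz":-0.04,"twist":0,"grip":0.4},{"dx":0.002,"dy":-0.005,"dz":-0.052,"twist":0,"grip":0.4},{"dx":0.002,"dy":-0.005,"dz":-0.056,"twist":0,"grip":0.4},{"dx":0.002,"dy":-0.005,"dz":-0.056,"twist":0,"grip":0.4}]'
python3 -m crank '[{"dx":0,"dy":0,"dz":0,"twist":0,"grip":-0.1},{"dx":0,"dy":0,"dz":0,"twist":0,"grip":-0.1},{"dx":0,"dy":0,"dz":0,"twist":0,"grip":-0.1},{"dx":0,"dy":0,"dz":0,"twist":0,"grip":-0.1},{"dx":0,"dy":0,"dz":0,"twist":0,"grip":-0.1}]' 30
python3 -m crank '[{"dx":0,"dy":0,"dz":0,"twist":0,"grip":-0.1},{"dx":0,"dy":0,"dz":0.03,"twist":0,"grip":-0.1},{"dx":0,"dy":0,"dz":0.06,"twist":0,"grip":-0.1},{"dx":0,"dy":0,"dz":0.09,"twist":0,"grip":-0.1},{"dx":0,"dy":0,"dz":0.12,"twist":0,"grip":-0.1}]'
python3 -m crank '[{"dx":0,"dy":0,"dz":0,"twist":0,"grip":-0.1},{"dx":0,"dy":0,"dz":0,"twist":0,"grip":-0.1},{"dx":0,"dy":0,"dz":0,"twist":0,"grip":-0.1},{"dx":0,"dy":0,"dz":0,"twist":0,"grip":-0.1},{"dx":0,"dy":0,"dz":0,"twist":0,"grip":-0.1}]'
```

```text
t: 29.38
eef_pos: [0.6686, -0.1874, -0.0273]
ee_rot: [3.141, 0.002, -0.214]
force: [-0.3, 0.4, 0.7]
width: 0.0612
gripper_force: 0.0
t: 29.8
eef_pos: [0.6701, -0.1874, -0.0256]
ee_rot: [-3.141, -0.001, -0.214]
force: [-0.5, 0.2, 3.0]
width: 0.0444
gripper_force: 30.0
t: 30.22
eef_pos: [0.6689, -0.1874, 0.0946]
ee_rot: [3.141, 0.001, -0.214]
force: [0.5, -0.2, 0.1]
width: 0.0444
gripper_force: 30.0
t: 30.63
eef_pos: [0.6685, -0.1873, 0.0919]
ee_rot: [3.141, 0.003, -0.214]
force: [0.8, 0.5, -0.9]
width: 0.0441
gripper_force: 30.0
```

```bash
python3 -m crank '[{"dx":-0.013,"dy":0.018,"dz":0,"twist":-5.6,"grip":-0.1},{"dx":-0.026,"dy":0.036,"dz":0,"twist":-11.2,"grip":-0.1},{"dx":-0.039,"dy":0.053,"dz":0,"twist":-16.8,"grip":-0.1},{"dx":-0.052,"dy":0.071,"dz":0,"twist":-22.4,"grip":-0.1},{"dx":-0.0645,"dy":0.089,"dz":0,"twist":-28,"grip":-0.1}]'
python3 -m crank '[{"dx":-0.013,"dy":0.018,"dz":0,"twist":-5.6,"grip":-0.1},{"dx":-0.026,"dy":0.036,"dz":0,"twist":-11.2,"grip":-0.1},{"dx":-0.039,"dy":0.053,"dz":0,"twist":-16.8,"grip":-0.1},{"dx":-0.052,"dy":0.071,"dz":0,"twist":-22.4,"grip":-0.1},{"dx":-0.0645,"dy":0.089,"dz":0,"twist":-28,"grip":-0.1}]'
python3 -m crank '[{"dx":-0.013,"dy":0.018,"dz":0,"twist":-5.6,"grip":-0.1},{"dx":-0.026,"dy":0.036,"dz":0,"twist":-11.2,"grip":-0.1},{"dx":-0.039,"dy":0.053,"dz":0,"twist":-16.8,"grip":-0.1},{"dx":-0.052,"dy":0.071,"dz":0,"twist":-22.4,"grip":-0.1},{"dx":-0.0645,"dy":0.0885,"dz":0,"twist":-27.8,"grip":-0.1}]'
python3 -m crank '[{"dx":0,"dy":0,"dz":-0.03,"twist":0,"grip":-0.1},{"dx":0,"dy":0,"dz":-0.06,"twist":0,"grip":-0.1},{"dx":0,"dy":0,"dz":-0.083,"twist":0,"grip":-0.1},{"dx":0,"dy":0,"dz":-0.083,"twist":0,"grip":-0.1},{"dx":0,"dy":0,"dz":-0.083,"twist":0,"grip":-0.1}]'
python3 -m crank '[{"dx":0,"dy":0,"dz":0,"twist":0,"grip":-0.1},{"dx":0,"dy":0,"dz":0,"twist":0,"grip":-0.1},{"dx":0,"dy":0,"dz":0,"twist":0,"grip":-0.1},{"dx":0,"dy":0,"dz":0,"twist":0,"grip":-0.1},{"dx":0,"dy":0,"dz":0,"twist":0,"grip":-0.1}]'
```

```text
t: 31.05
eef_pos: [0.6037, -0.0978, 0.0924]
ee_rot: [3.14, 0.001, -0.708]
force: [0.3, 1.1, -0.2]
width: 0.0442
gripper_force: 30.0
t: 31.47
eef_pos: [0.5392, -0.0088, 0.0926]
ee_rot: [3.14, 0.0, -1.196]
force: [0.3, -0.3, -0.5]
width: 0.0446
gripper_force: 30.0
t: 31.88
eef_pos: [0.4748, 0.0796, 0.0928]
ee_rot: [3.14, -0.001, -1.682]
force: [0.1, 0.9, -0.1]
width: 0.0444
gripper_force: 30.0
t: 32.3
eef_pos: [0.4749, 0.0784, 0.0095]
ee_rot: [3.138, -0.003, -1.676]
force: [0.0, -0.3, -0.5]
width: 0.0443
gripper_force: 30.0
t: 32.72
eef_pos: [0.4764, 0.0793, 0.0113]
ee_rot: [-3.14, 0.001, -1.677]
force: [-0.2, -0.3, -0.5]
width: 0.0445
gripper_force: 30.0
```

Settled at (476.4, 79.3), so lower by 20 mm and release.

```bash
python3 -m crank '[{"dx":-0.0005,"dy":0,"dz":-0.006,"twist":0,"grip":-0.1},{"dx":-0.0005,"dy":0,"dz":-0.011,"twist":0,"grip":-0.1},{"dx":-0.0005,"dy":0,"dz":-0.016,"twist":0,"grip":-0.1},{"dx":-0.0005,"dy":0,"dz":-0.018,"twist":0,"grip":-0.1},{"dx":-0.0005,"dy":0,"dz":-0.0195,"twist":0,"grip":-0.1}]'
python3 -m crank '[{"dx":0,"dy":0,"dz":0,"twist":0,"grip":-0.1},{"dx":0,"dy":0,"dz":0,"twist":0,"grip":0.25},{"dx":0,"dy":0,"dz":0,"twist":0,"grip":0.25},{"dx":0,"dy":0,"dz":0,"twist":0,"grip":0.25},{"dx":0,"dy":0,"dz":0,"twist":0,"grip":0.25}]'
python3 -m crank '[{"dx":0,"dy":0,"dz":0.0,"twist":0,"grip":0.25},{"dx":0,"dy":0,"dz":0.03,"twist":0,"grip":0.25},{"dx":0,"dy":0,"dz":0.07,"twist":0,"grip":0.25},{"dx":0,"dy":0,"dz":0.11,"twist":0,"grip":0.25},{"dx":0,"dy":0,"dz":0.15,"twist":0,"grip":0.25}]'
python3 -m crank '[{"dx":0.03,"dy":0.13,"dz":0,"twist":0,"grip":0},{"dx":0.03,"dy":0.13,"dz":0,"twist":0,"grip":0},{"dx":0.03,"dy":0.13,"dz":0,"twist":0,"grip":0},{"dx":0.03,"dy":0.13,"dz":0,"twist":0,"grip":0},{"dx":0.03,"dy":0.13,"dz":0,"twist":0,"grip":0}]'
python3 - <<'E'
from meas import *
f=arm.grab_frame("top");g=arm.grab_frame("scene");s=arm.get_state();print(s["eef_pos"],np.degrees(s["ee_rot"])[2],s["q"])
a=cv2.resize(f[145:285,150:450],(700,327),interpolation=cv2.INTER_CUBIC)
b=cv2.resize(g[190:275,250:450],(635,270),interpolation=cv2.INTER_CUBIC);b=np.pad(b,((0,0),(0,65),(0,0)))
cv2.imwrite("pics/p3.png",np.vstack([a,b])[:,:,::-1])
s=f[170:285,150:230].astype(int); m=(s[:,:,0]-s[:,:,2]>55)&(s[:,:,0]>130)
m=cv2.morphologyEx(m.astype(np.uint8),cv2.MORPH_CLOSE,np.ones((9,9)));print("cover",rect("top",m,.009,(150,170)))
E
```

```text
t: 33.13
eef_pos: [0.475, 0.0789, -0.0097]
ee_rot: [3.141, -0.001, -1.677]
force: [-5.6, 0.5, 13.5]
width: 0.0444
gripper_force: 30.0
t: 33.55
eef_pos: [0.4755, 0.0792, -0.0089]
ee_rot: [-3.141, 0.0, -1.677]
force: [-0.0, 0.5, -0.4]
width: 0.0545
gripper_force: 0.0
t: 33.97
eef_pos: [0.4749, 0.0788, 0.1428]
ee_rot: [3.141, -0.0, -1.677]
force: [1.1, 1.1, -0.7]
width: 0.0549
gripper_force: 0.0
t: 34.38
eef_pos: [0.506, 0.2118, 0.1408]
ee_rot: [-3.141, 0.0, -1.674]
force: [-0.5, -0.5, -0.0]
width: 0.044
gripper_force: 0.0
[0.50499828 0.20918177 0.14058804] -96.01212843694097 [ 7.51133570e-01  2.00507030e-01 -3.60606309e-01 -1.44810706e-04
 -1.01079435e+00 -8.55988328e-01]
cover (408.8, 384.6, -1.5, 55.7, 48.3)
```

View pics/p3.png

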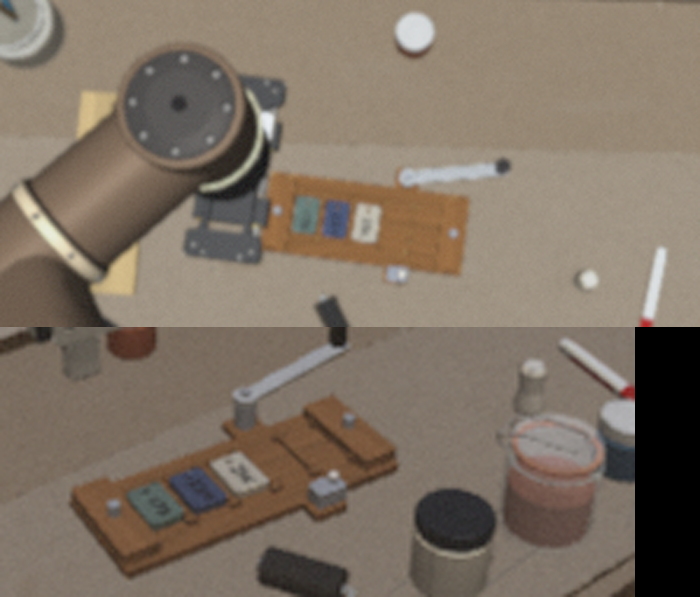

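All three tiles lie in pockets 4, 3 and 2, face up. Next I measure the cover holes in the first (unobstructed) picture and check with the scene camera that the cover hasn't moved.

```bash
python3 - <<'E'
from h import *
f=cv2.imread("pics/top0.png")[:,:,::-1];g0=cv2.imread("pics/scene0.png")[:,:,::-1].astype(int);g=arm.grab_frame("scene").astype(int)
P=[]
for u,v in((199,190),(191,264)):
    p=f[v-6:v+7,u-6:u+7].astype(float).sum(2);w=np.median(p)-p-25;w=np.clip(w,0,None);w[:2]=0;w[-2:]=0;w[:,:2]=0;w[:,-2:]=0
    yy,xx=np.mgrid[0:13,0:13];c=[(w*xx).sum()/w.sum()+u-6,(w*yy).sum()/w.sum()+v-6];P.append(px2w("top",c,.009)[0]*1000);print(c,P[-1],(w>0).sum())
d=P[0]-P[1];print("sep",np.hypot(*d[:2]),"yaw",np.degrees(np.arctan2(d[1],d[0])),"mid",(P[0]+P[1])/2)
print("scene change in cover box",np.abs(g-g0)[250:330,160:240].mean(), "ref",np.abs(g-g0)[330:380,250:300].mean())
E
```

```text
[np.float64(198.79909365558913), np.float64(189.7296072507553)] [615.06966915 399.41579255   9.        ] 19
[np.float64(190.98744769874477), np.float64(263.9567642956764)] [397.62215408 407.09707864   9.        ] 29
sep 217.58314264877137 yaw -2.023119695817818 mid [506.34591161 403.25643559   9.        ]
scene change in cover box 3.9860416666666665 ref 3.618933333333333
```

```bash
python3 -m crank '[{"dx":0,"dy":0.097,"dz":0,"twist":35,"grip":0},{"dx":0,"dy":0.097,"dz":0,"twist":35,"grip":0},{"dx":0,"dy":0.097,"dz":0,"twist":35,"grip":0},{"dx":0,"dy":0.097,"dz":0,"twist":35,"grip":0},{"dx":0,"dy":0.097,"dz":0,"twist":35,"grip":0}]'
python3 -m crank '[{"dx":0.001,"dy":0.097,"dz":0,"twist":35,"grip":0},{"dx":0.001,"dy":0.097,"dz":0,"twist":35,"grip":0},{"dx":0.001,"dy":0.097,"dz":0,"twist":35,"grip":0},{"dx":0.001,"dy":0.097,"dz":0,"twist":35,"grip":0},{"dx":0.001,"dy":0.097,"dz":0,"twist":35,"grip":0}]'
python3 -m crank '[{"dx":0,"dy":0,"dz":-0.09,"twist":24,"grip":0},{"dx":0,"dy":0,"dz":-0.09,"twist":24,"grip":0},{"dx":0,"dy":0,"dz":-0.09,"twist":24,"grip":0},{"dx":0,"dy":0,"dz":-0.09,"twist":24,"grip":0},{"dx":0,"dy":0,"dz":-0.09,"twist":24,"grip":0}]'
python3 -m crank '[{"dx":0,"dy":0,"dz":0,"twist":0,"grip":0},{"dx":0,"dy":0,"dz":0,"twist":0,"grip":0},{"dx":0,"dy":0,"dz":0,"twist":0,"grip":0},{"dx":0,"dy":0,"dz":0,"twist":0,"grip":0},{"dx":0,"dy":0,"dz":0,"twist":0,"grip":0}]'
python3 - <<'E'
from h import *
for i in range(3):
    s=arm.get_state();print(s["eef_pos"],np.degrees(s["ee_rot"])[2],s["q"][5]);arm.grab_frame("top")
E
```

```text
t: 34.95
eef_pos: [0.5052, 0.306, 0.1408]
ee_rot: [3.141, -0.0, -1.059]
force: [-1.0, -0.6, 0.4]
width: 0.0435
gripper_force: 0.0
t: 35.37
eef_pos: [0.5063, 0.4029, 0.1406]
ee_rot: [3.141, 0.0, -0.448]
force: [-0.1, 0.4, 0.1]
width: 0.0436
gripper_force: 0.0
t: 35.78
eef_pos: [0.5063, 0.4012, 0.0499]
ee_rot: [3.139, 0.001, -0.035]
force: [-0.2, -0.5, 0.4]
width: 0.0438
gripper_force: 0.0
t: 36.2
eef_pos: [0.5066, 0.4033, 0.0516]
ee_rot: [-3.141, -0.0, -0.037]
force: [0.2, 0.2, 0.0]
width: 0.0439
gripper_force: 0.0
[0.50656083 0.40325014 0.05158649] -2.097199110049217 0.5611799472956753
[0.50652723 0.40324312 0.05148796] -2.0879121013400397 0.5612751509633607
[0.50645504 0.40321092 0.05134007] -2.077108654883639 0.5613928644825131
```

```bash
python3 -m crank '[{"dx":0,"dy":0,"dz":-0.025,"twist":0,"grip":0},{"dx":0,"dy":0,"dz":-0.045,"twist":0,"grip":0},{"dx":0,"dy":0,"dz":-0.056,"twist":0,"grip":0},{"dx":0,"dy":0,"dz":-0.061,"twist":0,"grip":0},{"dx":0,"dy":0,"dz":-0.061,"twist":0,"grip":0}]'
python3 -m crank '[{"dx":0,"dy":0,"dz":0,"twist":0,"grip":-1},{"dx":0,"dy":0,"dz":0,"twist":0,"grip":-1},{"dx":0,"dy":0,"dz":0,"twist":0,"grip":-1},{"dx":0,"dy":0,"dz":0,"twist":0,"grip":-1},{"dx":0,"dy":0,"dz":0,"twist":0,"grip":-1}]' 55
python3 -m crank '[{"dx":0,"dy":0,"dz":0,"twist":0,"grip":-1},{"dx":0,"dy":0,"dz":0,"twist":0,"grip":-1},{"dx":0,"dy":0,"dz":0,"twist":0,"grip":-1},{"dx":0,"dy":0,"dz":0,"twist":0,"grip":-1},{"dx":0,"dy":0,"dz":0,"twist":0,"grip":-1}]' 55
python3 -m crank '[{"dx":0,"dy":0,"dz":0.015,"twist":0,"grip":-1},{"dx":0,"dy":0,"dz":0.035,"twist":0,"grip":-1},{"dx":0,"dy":0,"dz":0.06,"twist":0,"grip":-1},{"dx":0,"dy":0,"dz":0.085,"twist":0,"grip":-1},{"dx":0,"dy":0,"dz":0.1,"twist":0,"grip":-1}]'
python3 -m crank '[{"dx":0,"dy":0,"dz":0,"twist":0,"grip":-1},{"dx":0,"dy":0,"dz":0,"twist":0,"grip":-1},{"dx":0,"dy":0,"dz":0,"twist":0,"grip":-1},{"dx":0,"dy":0,"dz":0,"twist":0,"grip":-1},{"dx":0,"dy":0,"dz":0,"twist":0,"grip":-1}]'
```

```text
t: 36.77
eef_pos: [0.506, 0.4025, -0.0112]
ee_rot: [3.14, 0.001, -0.036]
force: [-0.0, -0.0, -0.5]
width: 0.0437
gripper_force: 0.0
t: 37.18
eef_pos: [0.5067, 0.4034, -0.0092]
ee_rot: [-3.141, -0.001, -0.036]
force: [-0.3, 0.0, -0.8]
width: 0.0157
gripper_force: 0.0
t: 37.6
eef_pos: [0.5066, 0.4033, -0.0093]
ee_rot: [-3.141, -0.0, -0.036]
force: [-1.3, -0.2, 5.8]
width: 0.0136
gripper_force: 55.0
t: 38.02
eef_pos: [0.5068, 0.4035, 0.092]
ee_rot: [-3.14, -0.001, -0.036]
force: [0.6, 0.9, -2.5]
width: 0.0135
gripper_force: 55.0
t: 38.43
eef_pos: [0.5058, 0.4024, 0.0884]
ee_rot: [3.139, 0.002, -0.036]
force: [0.7, -0.6, -2.5]
width: 0.0138
gripper_force: 55.0
```

```bash
python3 -m crank '[{"dx":-0.002,"dy":-0.022,"dz":0,"twist":-6,"grip":-1},{"dx":-0.004,"dy":-0.043,"dz":0,"twist":-12.5,"grip":-1},{"dx":-0.006,"dy":-0.065,"dz":0,"twist":-19,"grip":-1},{"dx":-0.008,"dy":-0.086,"dz":0,"twist":-25,"grip":-1},{"dx":-0.01,"dy":-0.108,"dz":0,"twist":-31.3,"grip":-1}]'
python3 -m crank '[{"dx":-0.002,"dy":-0.022,"dz":0,"twist":-6,"grip":-1},{"dx":-0.004,"dy":-0.043,"dz":0,"twist":-12.5,"grip":-1},{"dx":-0.006,"dy":-0.065,"dz":0,"twist":-19,"grip":-1},{"dx":-0.008,"dy":-0.086,"dz":0,"twist":-25,"grip":-1},{"dx":-0.01,"dy":-0.108,"dz":0,"twist":-31.3,"grip":-1}]'
python3 -m crank '[{"dx":-0.002,"dy":-0.022,"dz":0,"twist":-6,"grip":-1},{"dx":-0.004,"dy":-0.043,"dz":0,"twist":-12.5,"grip":-1},{"dx":-0.006,"dy":-0.065,"dz":0,"twist":-19,"grip":-1},{"dx":-0.008,"dy":-0.086,"dz":0,"twist":-25,"grip":-1},{"dx":-0.0105,"dy":-0.108,"dz":0,"twist":-31.3,"grip":-1}]'
python3 -m crank '[{"dx":0,"dy":0,"dz":-0.01,"twist":0,"grip":-1},{"dx":0,"dy":0,"dz":-0.02,"twist":0,"grip":-1},{"dx":0,"dy":0,"dz":-0.03,"twist":0,"grip":-1},{"dx":0,"dy":0,"dz":-0.04,"twist":0,"grip":-1},{"dx":0,"dy":0,"dz":-0.045,"twist":0,"grip":-1}]'
python3 -m crank '[{"dx":0,"dy":0,"dz":0,"twist":0,"grip":-1},{"dx":0,"dy":0,"dz":0,"twist":0,"grip":-1},{"dx":0,"dy":0,"dz":0,"twist":0,"grip":-1},{"dx":0,"dy":0,"dz":0,"twist":0,"grip":-1},{"dx":0,"dy":0,"dz":0,"twist":0,"grip":-1}]'
python3 - <<'E'
from h import *
g=arm.grab_frame("scene");f=arm.grab_frame("top");s=arm.get_state();print(s["eef_pos"],np.degrees(s["ee_rot"]),s["force"])
a=cv2.resize(g[170:280,250:410],(720,495),interpolation=cv2.INTER_CUBIC)
cv2.imwrite("pics/c1.png",a[:,:,::-1]);cv2.imwrite("pics/c1top.png",f[:,:,::-1])
E
```

```text
t: 38.85
eef_pos: [0.4959, 0.2939, 0.0891]
ee_rot: [3.14, 0.0, -0.587]
force: [-0.7, 0.1, -3.6]
width: 0.0132
gripper_force: 55.0
t: 39.27
eef_pos: [0.486, 0.1859, 0.0894]
ee_rot: [3.141, -0.0, -1.134]
force: [1.0, -0.6, -3.3]
width: 0.0136
gripper_force: 55.0
t: 39.68
eef_pos: [0.4755, 0.078, 0.0895]
ee_rot: [3.141, -0.001, -1.68]
force: [-0.1, 0.1, -2.2]
width: 0.0137
gripper_force: 55.0
t: 40.1
eef_pos: [0.4751, 0.0785, 0.0435]
ee_rot: [3.14, -0.001, -1.675]
force: [-0.1, -0.9, -2.3]
width: 0.0138
gripper_force: 55.0
t: 40.52
eef_pos: [0.4763, 0.0794, 0.0455]
ee_rot: [-3.141, 0.001, -1.675]
force: [-0.3, 1.1, -2.8]
width: 0.0137
gripper_force: 55.0
[0.47615353 0.07927713 0.04543191] [-1.79964228e+02  2.61318261e-02 -9.59537983e+01] [-0.12776523  0.30124495 -3.71159014]
```

View pics/c1.png

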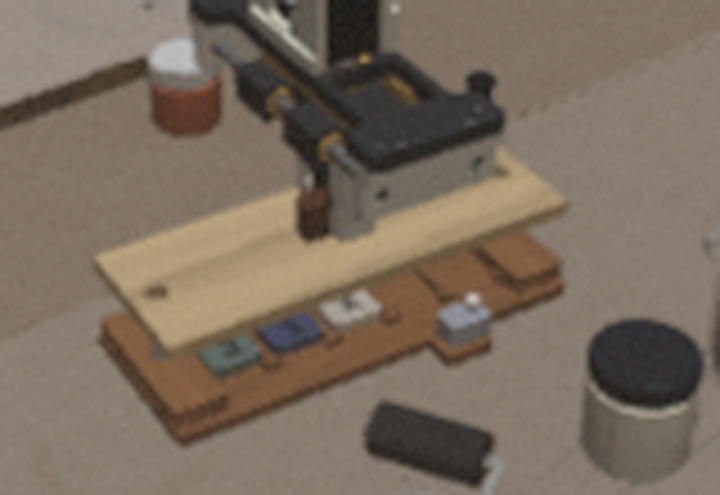

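```bash
python3 - <<'E'
from h import *
g=cv2.imread("pics/c1.png").astype(float).sum(2);P=[]
for x,y in((157,291),(502,171)):
    p=g[y-14:y+15,x-18:x+19];w=np.clip(np.percentile(p,40)-p-30,0,None);yy,xx=np.mgrid[-14:15,-18:19]
    c=[x+(w*xx).sum()/w.sum(),y+(w*yy).sum()/w.sum()];px=[(c[0]+.5)/4.5-.5+250,(c[1]+.5)/4.5-.5+170];P.append(px2w("scene",px,.0637)[0]*1000);print(c,P[-1])
d=P[0]-P[1];print(np.hypot(*d[:2]),np.degrees(np.arctan2(d[1],d[0]))-90,(P[0]+P[1])/2)
E
```

```text
[np.float64(156.52813697822333), np.float64(291.4878480266206)] [488.07667126 189.64565241  63.7       ]
[np.float64(492.9782866166601), np.float64(168.28843268851165)] [469.17304021 -27.35800221  63.7       ]
217.82546541894158 -4.978584281300982 [478.62485573  81.1438251   63.7       ]
```

```bash
python3 -m crank '[{"dx":-0.0003,"dy":0,"dz":-0.006,"twist":0,"grip":-1},{"dx":-0.0003,"dy":0,"dz":-0.012,"twist":0,"grip":-1},{"dx":-0.0003,"dy":0,"dz":-0.018,"twist":0,"grip":-1},{"dx":-0.0003,"dy":0,"dz":-0.018,"twist":0,"grip":-1},{"dx":-0.0003,"dy":0,"dz":-0.018,"twist":0,"grip":-1}]'
python3 -m crank '[{"dx":0,"dy":0,"dz":-0.001,"twist":0,"grip":-1},{"dx":0,"dy":0,"dz":-0.002,"twist":0,"grip":-1},{"dx":0,"dy":0,"dz":-0.003,"twist":0,"grip":-1},{"dx":0,"dy":0,"dz":-0.004,"twist":0,"grip":-1},{"dx":0,"dy":0,"dz":-0.005,"twist":0,"grip":-1}]'
python3 -m crank '[{"dx":0,"dy":0,"dz":-0.001,"twist":0,"grip":-1},{"dx":0,"dy":0,"dz":-0.002,"twist":0,"grip":-1},{"dx":0,"dy":0,"dz":-0.002,"twist":0,"grip":-1},{"dx":0,"dy":0,"dz":-0.002,"twist":0,"grip":-1},{"dx":0,"dy":0,"dz":-0.002,"twist":0,"grip":-1}]'
python3 - <<'E'
from h import *
s=arm.get_state();print(s["eef_pos"],np.degrees(s["ee_rot"]),s["force"],s["moment"])
E
```

```text
t: 41.03
eef_pos: [0.4752, 0.0788, 0.0263]
ee_rot: [3.14, -0.001, -1.675]
force: [-0.7, 1.0, -2.8]
width: 0.0139
gripper_force: 55.0
t: 41.45
eef_pos: [0.4757, 0.0792, 0.0221]
ee_rot: [-3.141, 0.0, -1.675]
force: [0.0, -0.7, -2.2]
width: 0.0138
gripper_force: 55.0
t: 41.87
eef_pos: [0.4757, 0.0791, 0.0201]
ee_rot: [-3.142, -0.0, -1.675]
force: [0.2, 0.0, -2.8]
width: 0.0133
gripper_force: 55.0
[0.475677   0.07911263 0.02007222] [-1.79997066e+02 -7.59143174e-04 -9.59591484e+01] [ 0.23158368  0.02478631 -2.77566314] [ 0.04629246  0.07173866 -0.03761719]
```

Already 4 mm below the pin tops with no contact force, so the holes are over the pins. Seating it.

```bash
python3 -m crank '[{"dx":0,"dy":0,"dz":-0.0015,"twist":0,"grip":-1},{"dx":0,"dy":0,"dz":-0.003,"twist":0,"grip":-1},{"dx":0,"dy":0,"dz":-0.0045,"twist":0,"grip":-1},{"dx":0,"dy":0,"dz":-0.006,"twist":0,"grip":-1},{"dx":0,"dy":0,"dz":-0.006,"twist":0,"grip":-1}]'
python3 -m crank '[{"dx":0,"dy":0,"dz":-0.0005,"twist":0,"grip":-1},{"dx":0,"dy":0,"dz":-0.001,"twist":0,"grip":-1},{"dx":0,"dy":0,"dz":-0.0015,"twist":0,"grip":-1},{"dx":0,"dy":0,"dz":-0.0015,"twist":0,"grip":-1},{"dx":0,"dy":0,"dz":-0.0015,"twist":0,"grip":-1}]'
```

```text
t: 42.28
eef_pos: [0.4754, 0.079, 0.0137]
ee_rot: [3.141, -0.0, -1.675]
force: [0.3, 0.2, -2.6]
width: 0.0136
gripper_force: 55.0
t: 42.7
eef_pos: [0.4757, 0.0791, 0.0126]
ee_rot: [-3.141, 0.0, -1.675]
force: [0.8, 0.5, -2.3]
width: 0.0136
gripper_force: 55.0
```

```bash
python3 -m crank '[{"dx":0,"dy":0,"dz":-0.0005,"twist":0,"grip":-1},{"dx":0,"dy":0,"dz":-0.001,"twist":0,"grip":-1},{"dx":0,"dy":0,"dz":-0.001,"twist":0,"grip":-1},{"dx":0,"dy":0,"dz":-0.001,"twist":0,"grip":-1},{"dx":0,"dy":0,"dz":-0.001,"twist":0,"grip":-1}]'
python3 -m crank '[{"dx":0,"dy":0,"dz":0,"twist":0,"grip":-0.3},{"dx":0,"dy":0,"dz":0,"twist":0,"grip":-0.3},{"dx":0,"dy":0,"dz":0,"twist":0,"grip":-0.3},{"dx":0,"dy":0,"dz":0,"twist":0,"grip":-0.3},{"dx":0,"dy":0,"dz":0,"twist":0,"grip":-0.3}]'
python3 -m crank '[{"dx":0,"dy":0,"dz":0.02,"twist":0,"grip":-0.3},{"dx":0,"dy":0,"dz":0.05,"twist":0,"grip":-0.3},{"dx":0,"dy":0,"dz":0.09,"twist":0,"grip":-0.3},{"dx":0,"dy":0,"dz":0.12,"twist":0,"grip":-0.3},{"dx":0,"dy":0,"dz":0.12,"twist":0,"grip":-0.3}]'
python3 -m crank '[{"dx":0.04,"dy":-0.09,"dz":0,"twist":0,"grip":0},{"dx":0.065,"dy":-0.165,"dz":0,"twist":0,"grip":0},{"dx":0.065,"dy":-0.165,"dz":0,"twist":0,"grip":0},{"dx":0.065,"dy":-0.165,"dz":0,"twist":0,"grip":0},{"dx":0.065,"dy":-0.165,"dz":0,"twist":0,"grip":0}]'
python3 - <<'E'
from h import *
g=arm.grab_frame("scene");f=arm.grab_frame("top");s=arm.get_state();print(s["eef_pos"],np.degrees(s["ee_rot"]),s["force"])
a=cv2.resize(g[170:280,250:410],(720,495),interpolation=cv2.INTER_CUBIC)
cv2.imwrite("pics/c2.png",a[:,:,::-1])
E
```

```text
t: 43.12
eef_pos: [0.4757, 0.0791, 0.0125]
ee_rot: [-3.141, 0.0, -1.674]
force: [-4.7, 0.4, 11.7]
width: 0.0134
gripper_force: 55.0
t: 43.53
eef_pos: [0.4757, 0.0791, 0.0115]
ee_rot: [3.142, -0.0, -1.675]
force: [0.1, -1.2, 0.4]
width: 0.0305
gripper_force: 0.0
t: 43.95
eef_pos: [0.4793, 0.0806, 0.1378]
ee_rot: [-3.133, 0.005, -1.674]
force: [0.6, 0.8, -0.5]
width: 0.0306
gripper_force: 0.0
t: 44.37
eef_pos: [0.5418, -0.09, 0.1311]
ee_rot: [3.141, -0.001, -1.677]
force: [0.3, 0.9, -0.3]
width: 0.0438
gripper_force: 0.0
[ 0.54087043 -0.08818989  0.13077928] [ 1.79940969e+02 -2.45954457e-02 -9.61786977e+01] [-0.63244901  0.27415645  0.53003025]
```

View pics/c2.png

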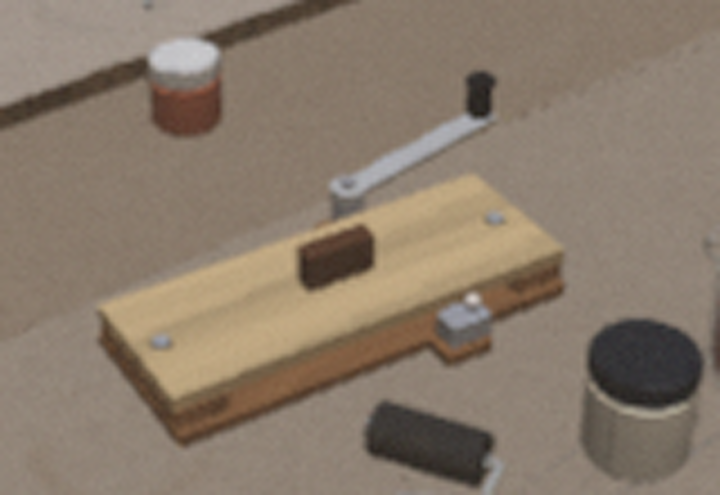

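Cover is flush, with both pins showing through the holes, and the keeper is still open. Next: work out the closing arc and take the knob.

```bash
python3 - <<'E'
from h import *
print(px2w("scene",[356.7,187.3],.067)*1000)
H=np.array([530.8,28.1]);p=lambda a:H+115*np.array([np.cos(np.radians(a)),np.sin(np.radians(a))])
A=[274.8-6.32*i for i in range(16)]+[178.5,177,175.5,174.2,173.5]
for k in range(4):
    for r in range(1,6):print(k,r,np.round((p(A[5*k+r])-p(A[5*k]))/1000,4),round(A[5*k+r]-A[5*k],1))
E
python3 -m crank '[{"dx":-0.0005,"dy":0.0015,"dz":-0.04,"twist":7,"grip":0},{"dx":-0.0005,"dy":0.0015,"dz":-0.07,"twist":11,"grip":0},{"dx":-0.0005,"dy":0.0015,"dz":-0.095,"twist":11,"grip":0},{"dx":-0.0005,"dy":0.0015,"dz":-0.1073,"twist":11,"grip":0},{"dx":-0.0005,"dy":0.0015,"dz":-0.1073,"twist":11,"grip":0}]'
python3 -m crank '[{"dx":0,"dy":0,"dz":0,"twist":0,"grip":-1},{"dx":0,"dy":0,"dz":0,"twist":0,"grip":-1},{"dx":0,"dy":0,"dz":0,"twist":0,"grip":-1},{"dx":0,"dy":0,"dz":0,"twist":0,"grip":-1},{"dx":0,"dy":0,"dz":0,"twist":0,"grip":-1}]' 12
python3 -m crank '[{"dx":0,"dy":0,"dz":0,"twist":0,"grip":-1},{"dx":0,"dy":0,"dz":0,"twist":0,"grip":-1},{"dx":0,"dy":0,"dz":0,"twist":0,"grip":-1},{"dx":0,"dy":0,"dz":0,"twist":0,"grip":-1},{"dx":0,"dy":0,"dz":0,"twist":0,"grip":-1}]' 12
```

```text
[[544.07025949 -84.21648908  67.        ]]
0 1 [-0.0127 -0.0004] -6.3
0 2 [-0.0253  0.0007] -12.6
0 3 [-0.0378  0.0031] -19.0
0 4 [-0.0499  0.0069] -25.3
0 5 [-0.0615  0.0119] -31.6
1 1 [-0.011   0.0063] -6.3
1 2 [-0.0212  0.0138] -12.6
1 3 [-0.0305  0.0224] -19.0
1 4 [-0.0389  0.032 ] -25.3
1 5 [-0.0461  0.0424] -31.6
2 1 [-0.006   0.0111] -6.3
2 2 [-0.0108  0.0229] -12.6
2 3 [-0.0143  0.0351] -19.0
2 4 [-0.0164  0.0476] -25.3
2 5 [-0.0171  0.0603] -31.6
3 1 [0.    0.003] -1.5
3 2 [0.0002 0.006 ] -3.0
3 3 [0.0004 0.009 ] -4.5
3 4 [0.0006 0.0116] -5.8
3 5 [0.0007 0.013 ] -6.5
t: 44.88
eef_pos: [0.5374, -0.0839, 0.0211]
ee_rot: [3.136, -0.0, -1.483]
force: [0.1, -0.2, -0.6]
width: 0.044
gripper_force: 0.0
t: 45.3
eef_pos: [0.541, -0.0842, 0.0254]
ee_rot: [-3.139, 0.0, -1.483]
force: [0.3, -0.5, 0.7]
width: 0.0162
gripper_force: 0.2
t: 45.72
eef_pos: [0.541, -0.0843, 0.0251]
ee_rot: [-3.14, -0.0, -1.483]
force: [-0.0, 1.7, 6.4]
width: 0.0156
gripper_force: 12.0
```

```bash
python3 -m crank '[{"dx":-0.0127,"dy":-0.002,"dz":0,"twist":-6.3,"grip":-1},{"dx":-0.0253,"dy":-0.0015,"dz":0,"twist":-12.6,"grip":-1},{"dx":-0.038,"dy":0.001,"dz":0,"twist":-19,"grip":-1},{"dx":-0.05,"dy":0.005,"dz":0,"twist":-25.3,"grip":-1},{"dx":-0.062,"dy":0.01,"dz":0,"twist":-31.6,"grip":-1}]'
python3 -m crank '[{"dx":-0.011,"dy":0.0063,"dz":0,"twist":-6.3,"grip":-1},{"dx":-0.021,"dy":0.0138,"dz":0,"twist":-12.6,"grip":-1},{"dx":-0.0305,"dy":0.0224,"dz":0,"twist":-19,"grip":-1},{"dx":-0.039,"dy":0.032,"dz":0,"twist":-25.3,"grip":-1},{"dx":-0.046,"dy":0.0424,"dz":0,"twist":-31.6,"grip":-1}]'
python3 -m crank '[{"dx":-0.006,"dy":0.011,"dz":0,"twist":-6.3,"grip":-1},{"dx":-0.011,"dy":0.023,"dz":0,"twist":-12.6,"grip":-1},{"dx":-0.0143,"dy":0.035,"dz":0,"twist":-19,"grip":-1},{"dx":-0.0164,"dy":0.0476,"dz":0,"twist":-25.3,"grip":-1},{"dx":-0.017,"dy":0.056,"dz":0,"twist":-31.6,"grip":-1}]'
python3 -m crank '[{"dx":0,"dy":0,"dz":0,"twist":0,"grip":-1},{"dx":0,"dy":0,"dz":0,"twist":0,"grip":-1},{"dx":0,"dy":0,"dz":0,"twist":0,"grip":-1},{"dx":0,"dy":0,"dz":0,"twist":0,"grip":-1},{"dx":0,"dy":0,"dz":0,"twist":0,"grip":-1}]'
```

```text
t: 46.13
eef_pos: [0.4804, -0.0731, 0.0252]
ee_rot: [-3.138, 0.004, -2.04]
force: [5.1, 9.0, 1.3]
width: 0.0156
gripper_force: 12.0
t: 46.55
eef_pos: [0.434, -0.0308, 0.0252]
ee_rot: [-3.14, 0.005, -2.591]
force: [4.7, 1.4, 1.6]
width: 0.0157
gripper_force: 12.0
t: 46.97
eef_pos: [0.4169, 0.0256, 0.0252]
ee_rot: [3.14, 0.004, 3.141]
force: [3.9, 0.0, 2.3]
width: 0.0155
gripper_force: 12.0
t: 47.38
eef_pos: [0.4169, 0.0243, 0.025]
ee_rot: [3.141, 0.003, -3.134]
force: [3.5, 2.2, 6.7]
width: 0.0156
gripper_force: 12.0
```

```bash
python3 -m crank '[{"dx":0,"dy":0.003,"dz":0,"twist":-1.5,"grip":-1},{"dx":0,"dy":0.006,"dz":0,"twist":-3,"grip":-1},{"dx":0,"dy":0.009,"dz":0,"twist":-4.5,"grip":-1},{"dx":0,"dy":0.012,"dz":0,"twist":-6,"grip":-1},{"dx":0,"dy":0.0145,"dz":0,"twist":-6.5,"grip":-1}]'
python3 -m crank '[{"dx":0,"dy":0.001,"dz":0,"twist":0,"grip":-1},{"dx":0,"dy":0.0015,"dz":0,"twist":0,"grip":-1},{"dx":0,"dy":0.0015,"dz":0,"twist":0,"grip":-1},{"dx":0,"dy":0.0015,"dz":0,"twist":0,"grip":-1},{"dx":0,"dy":0.0015,"dz":0,"twist":0,"grip":-1}]'
```

```text
t: 47.8
eef_pos: [0.417, 0.0388, 0.0251]
ee_rot: [3.14, 0.003, 3.034]
force: [5.4, 0.3, 5.2]
width: 0.0153
gripper_force: 12.0
t: 48.22
eef_pos: [0.4172, 0.0402, 0.0251]
ee_rot: [3.14, 0.003, 3.036]
force: [5.0, -0.8, 5.0]
width: 0.0154
gripper_force: 12.0
```

```bash
python3 -m crank '[{"dx":0,"dy":0.001,"dz":0,"twist":0,"grip":-1},{"dx":0,"dy":0.0015,"dz":0,"twist":0,"grip":-1},{"dx":0,"dy":0.0015,"dz":0,"twist":0,"grip":-1},{"dx":0,"dy":0.0015,"dz":0,"twist":0,"grip":-1},{"dx":0,"dy":0.0015,"dz":0,"twist":0,"grip":-1}]'
python3 -m crank '[{"dx":0,"dy":0.001,"dz":0,"twist":0,"grip":-1},{"dx":0,"dy":0.0015,"dz":0,"twist":0,"grip":-1},{"dx":0,"dy":0.0015,"dz":0,"twist":0,"grip":-1},{"dx":0,"dy":0.0015,"dz":0,"twist":0,"grip":-1},{"dx":0,"dy":0.0015,"dz":0,"twist":0,"grip":-1}]'
```

```text
t: 48.63
eef_pos: [0.4171, 0.0411, 0.0251]
ee_rot: [3.141, 0.003, 3.036]
force: [8.0, -5.6, 5.3]
width: 0.0154
gripper_force: 12.0
t: 49.05
eef_pos: [0.4168, 0.0414, 0.025]
ee_rot: [-3.14, 0.002, 3.036]
force: [11.2, -13.2, 4.1]
width: 0.0153
gripper_force: 12.0
```

It is against the stop. Releasing, backing off and checking.

```bash
python3 -m crank '[{"dx":0,"dy":-0.001,"dz":0,"twist":0,"grip":-0.2},{"dx":0,"dy":-0.001,"dz":0,"twist":0,"grip":-0.2},{"dx":0,"dy":-0.001,"dz":0,"twist":0,"grip":-0.2},{"dx":0,"dy":-0.001,"dz":0,"twist":0,"grip":-0.2},{"dx":0,"dy":-0.001,"dz":0,"twist":0,"grip":-0.2}]'
python3 -m crank '[{"dx":0,"dy":0,"dz":0.02,"twist":0,"grip":-0.2},{"dx":0,"dy":0,"dz":0.05,"twist":0,"grip":-0.2},{"dx":0,"dy":0,"dz":0.09,"twist":0,"grip":-0.2},{"dx":0,"dy":0,"dz":0.13,"twist":0,"grip":-0.2},{"dx":0,"dy":0,"dz":0.15,"twist":0,"grip":-0.2}]'
python3 -m crank '[{"dx":0.03,"dy":-0.19,"dz":0,"twist":0,"grip":0},{"dx":0.03,"dy":-0.19,"dz":0,"twist":0,"grip":0},{"dx":0.03,"dy":-0.19,"dz":0,"twist":0,"grip":0},{"dx":0.03,"dy":-0.19,"dz":0,"twist":0,"grip":0},{"dx":0.03,"dy":-0.19,"dz":0,"twist":0,"grip":0}]'
python3 - <<'E'
from h import *
g=arm.grab_frame("scene");f=arm.grab_frame("top")
a=cv2.resize(g[170:280,250:410],(480,330),interpolation=cv2.INTER_CUBIC)
b=cv2.resize(f[200:280,250:370],(480,320),interpolation=cv2.INTER_CUBIC)
cv2.imwrite("pics/f1.png",np.hstack([np.vstack([a[:280],b[:300]])])[:,:,::-1])
E
```

```text
t: 49.47
eef_pos: [0.4147, 0.0417, 0.024]
ee_rot: [-3.141, -0.001, 3.033]
force: [-0.4, -0.3, -0.3]
width: 0.0345
gripper_force: 0.0
t: 49.88
eef_pos: [0.4165, 0.0426, 0.1788]
ee_rot: [3.139, 0.005, 3.034]
force: [0.6, 0.3, 0.6]
width: 0.0351
gripper_force: 0.0
t: 50.3
eef_pos: [0.445, -0.1506, 0.1742]
ee_rot: [-3.141, -0.0, 3.033]
force: [1.4, 0.3, 0.0]
width: 0.0438
gripper_force: 0.0
```

View pics/f1.png

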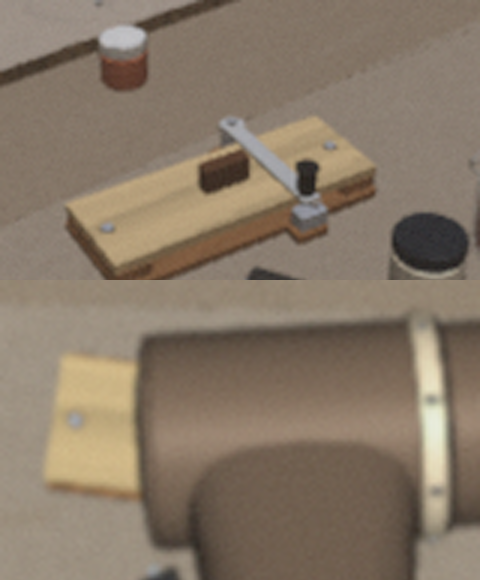

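The keeper bar lies over the catch with the dome hidden beneath it, and the cover is flush on both pins. Handing in.

```bash
python3 -c "
from station import arm
print(arm.job_done())"
```

```text
the job is handed in; nothing more can be done
None
```

The job is handed in: in the last pictures the three tiles present lay face up in pockets 2 to 4, the cover sat flush over both pins, and the keeper was shut against its stop; no verdict came back from the judge.

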